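Wind the espresso stand's corner jack down onto its packing block

ROBOT

A 7-joint arm with a two-finger parallel gripper is mounted at the origin on the work surface. World frame = base frame: x ahead of the robot, y to its left, z up, the work surface at z = 0. Lengths are in m, angles in rad, forces in N, time in s.
With the tool pointing down it reaches from about 0.425 to 0.875 m from the base axis. Payload 4.7 kg.
Tool frame: the origin (TCP) lies at the very end of the fingers, on their centre line; the grasp point (between the pads) lies 19 mm behind it; z points along the fingers, y is the direction in which the jaws open and shut (so a half turn about z gives the same grasp; the last joint's range is limited). The gripper opens to 87 mm and grips with 3 to 60 N. Pads are 19 mm wide; open, the fingers measure 117 mm over their backs; the gripper's body (75 mm by 190 mm) begins 51 mm behind the grasp point.
Start: joints at [1.186, 0.321, -0.07, 1.45, 0.023, 1.371, -0.057], TCP at [0.252, -0.599, 0.223] pointing down, gripper open.
Joint ranges: [-2.86, 2.86], [-0.3, 2.09], [-1.38, 1.24], [0.06, 2.45], [-1.56, 4.7], [0.09, 2.05], [-2.69, 2.69]. Speed limits (rad/s): [2.57, 2.57, 3.14, 3.14, 3.14, 3.14, 3.14].

INTERFACE

Orientations are given as a rotation vector (axis times angle).
In Python, from bench import ctrl, get_image, camera_info gives the robot as it stands.
- The arm moves only by the tool carry_out, never from a script. Its argument "commands" is a list of rows, each an object of numbers: "tx", "ty", "tz": the shift along the tool's x, y, z in m; "rx", "ry", "rz": the turn, a rotation vector about the tool's x, y, z in rad; "jaw": the opening, from 0 (shut) to 1 (fully open). In form: [{"tx": .., "ty": .., "tz": .., "rx": .., "ry": .., "rz": .., "jaw": ..}, ...]. A call has 1 to 12 rows; each row is the pose to reach, as a shift and turn from the pose commanded when the call began, along the tool's axes at that moment; what a row does not reach only later rows make up. A row lasts 1/8 s, in which the tool goes at most 62.5 mm and 10.7 degrees, less where a joint would pass 70% of its speed; a pose out of reach is approached as far as the arm can. A call with a gripper value outside its range is refused whole. The fingers move at their own pace and stop on an object; "grip_force" is the grip in N (left out, the last holds). Time passes only in rows, so rows that repeat a pose let the fingers close. It gives the time, the measured TCP pose, the force and the opening at its end, in the units of the state.
- ctrl.get_state(): the state, without advancing time (a new reading comes with each control period).
- get_image(name): name is "side" or "top"; returns the picture (480x640x3 uint8, red, green, blue); there is no depth.
- camera_info(name): a dict with "intrinsics" (3x3 intrinsics, pixels), "k1" (the pictures are not rectified: a ray, as slopes to the right and down, at radius r is drawn at 1 + k1 r^2 times it, then the intrinsics apply), "R" (3x3) and "t" (3): a world point X has camera coordinates R X + t. Camera axes: x right, y down, z forward; pixel columns grow to the right and rows downward; lengths in m; the calibration is good to about 2 mm. A picture is of the moment at which its call begins. camera_info takes no time and is no camera call.
- ctrl.close_job(): hands the job in, once; it reports no verdict.
The state is a dict: "time": time; "joint_positions": joint angles; "qd": joint speeds; "joint_torque": joint torques, N m; "position": TCP position; "tool_rot": TCP orientation; "ft_force": force on the tool from outside, world axes, zero at the start; "torque": the same for the moment, N m; "grip_width": opening from 0.0 (shut) to 1.0 (fully open).
Only numpy, scipy, OpenCV 4.12 (cv2) and the standard library are available. Lean on these libraries where they do the work, as an engineer would, in place of code of your own. Each camera call takes 0.05 s, during which the arm holds its last target.

TASK

The corner of the espresso machine's stand is unsupported: lay the wooden packing block flat on the counter under the raised foot of the stand's corner jack, so that the whole foot will come down on the wood, and let go of it. Then take the crank by its knob and wind it clockwise (seen from above) until the foot meets the block and bears firmly on it, felt as the crank going clearly stiffer than when it ran free, and stop there without jacking the stand up; leave the knob free. Do not knock over or push aside the other things on the counter.

Things in the scene. Friction and masses are not known exactly. Their poses are not given: they have to be found in the camera images.
- stand: Fixed steel machine stand. Origin: the point of the counter (z = 0) straight under the axis of its corner jack; z up. Deck (107 mm high) on the -y side of the jack: y from -80 to -460 mm, x from -50 to +230 mm; the espresso machine on it starts at y = -235 mm and reaches 460 mm high. The +y and -x sides of the jack are open.
- jack_head (a point): Centre of the top of the jack's gear head, on the jack's axis, 214 mm above the counter. The jack: gear head 58 mm across above an upright tube 36 mm across (66 to 168 mm high); out of it slides the leg with a round rubber-soled foot, 44 mm across, centred on the axis, 31 to 47 mm above the counter at the start (how high is not told). A full clockwise turn lowers the foot 16 mm.
- knob: Black knob of the crank: upright barrel 24 mm across, 46 mm tall, spinning freely on its spindle, so that it can be held from above and led round without turning the gripper. Origin: centre of its underside, always 225 mm above the counter, 55 mm from the jack's axis, anywhere on that circle at the start. Below it lie the crank arm (top 224 mm) and the hub nut (top 230 mm).
- knob_top (a point): Centre of the knob's top, 46 mm above its underside. Load felt here: running free the crank takes about 8 N along the circle, the same all round, and stays where it is left. Once the foot is on the block this grows by about 1 N per 6 or 7 degrees: 2 to 7 N above the free drag is a firm bearing, 10 N above it starts to jack up the stand. (At rest friction hides part of it.)
- block: Beech packing block, loose, 64 mm wide (its x) by 220 mm long (its y) by 18 mm thick, about 0.2 kg. Origin: centre of its underside; z up. It starts flat on the counter to the +y side of the jack, lengthwise roughly along y. One end of it goes under the foot (it fits under with 12 mm or more to spare) while it is held by the other end, or it is pushed in.
- tumbler: Black ceramic tumbler, 80 mm across, 100 mm tall; origin at the centre of its underside. Leave alone.
- canister: Clear acrylic canister with steel lid, 104 mm across, 155 mm tall; origin at the centre of its underside. Leave alone.
- tamper: Copper-toned steel coffee tamper standing on its base, 58 mm across, 86 mm tall; origin at the centre of its underside. Leave alone.
- scoop: Blue plastic coffee scoop, 44 mm bowl, 130 mm long, 30 mm tall; origin at mid length on the counter. Leave alone.
- jug: Steel milk jug, 84 mm across, 98 mm tall; origin at the centre of its underside. Leave alone.
- cup_a: White espresso cup, 64 mm across, 55 mm tall; origin at the centre of its underside. Leave alone.
- cup_b: White espresso cup like cup_a. Leave alone.
Things that resemble listed ones, but are neither listed nor needed, are in the scene too. Of the things shaped like the block, the beech one is meant.

How it is judged:
By the outcome, as a careful person would: the job done as asked, in the order asked, and still so for the second after the job is handed in, with the robot touching nothing.
It also fails if it takes over 72 s, if anything falls off the work surface, if the arm or the gripper's body presses on something with over 40 N, if the wrist force passes 120 N, or if a joint passes its speed limit or range.

## Working session

There is one attempt and no reset: what is moved stays moved. The work goes in short steps, Python scripts to look and compute and a tool call to move; the robot and the scene stay as the last step left them, time stands still between calls to the robot, and variables do not carry over. Pictures are saved under pics/ and viewed, and the job is handed in when it is done.

Besides the shell and the picture viewer there is one more tool, called after "Request:" as name(argument=value, ...) on one line, values as JSON. carry_out: Moves the arm, as the interface text tells. Its arguments: {"type":"object","properties":{"commands":{"type":"array"},"grip_force":{"type":"number"}},"required":["commands"]}

```bash
mkdir -p pics; ls
python3 - <<'E'
from bench import ctrl,get_image,camera_info
import cv2
for n in("side","top"):
    cv2.imwrite(f"pics/{n}0.png",get_image(n)[:,:,::-1]); print(n,camera_info(n))
print(ctrl.get_state())
E
```

```text
pics
side {'intrinsics': array([[496.28520879,   0.        , 317.8772089 ],
       [  0.        , 496.28520879, 235.1678612 ],
       [  0.        ,   0.        ,   1.        ]]), 'k1': -0.05847454830872336, 'R': array([[-0.97934434, -0.2014814 , -0.01702656],
       [-0.08857674,  0.50319068, -0.85962393],
       [ 0.18176584, -0.84035968, -0.51064351]]), 't': array([0.51904689, 0.09032054, 1.34485739])}
top {'intrinsics': array([[562.79447699,   0.        , 312.73818647],
       [  0.        , 562.79447699, 240.91284424],
       [  0.        ,   0.        ,   1.        ]]), 'k1': -0.019881980345325387, 'R': array([[-0.01471386, -0.99983661, -0.01050029],
       [-0.98695781,  0.01620634, -0.16016125],
       [ 0.16030526,  0.00800675, -0.98703501]]), 't': array([0.20366467, 0.53924226, 1.47933776])}
{'time': 0.1, 'joint_positions': array([ 1.1861218 ,  0.32173033, -0.07008942,  1.45154498,  0.02259729,
        1.37079494, -0.05686684]), 'qd': array([-0.00073004, -0.00447387, -0.00131522, -0.0024055 ,  0.00024854,
        0.00113662,  0.00193066]), 'joint_torque': array([ 1.84537789e-04, -4.92570662e+01, -4.05517146e-01, -3.13398135e+01,
       -6.40941714e-02,  3.95759556e-02,  6.08934761e-05]), 'position': array([ 0.25215668, -0.59856478,  0.22158699]), 'tool_rot': array([-3.07772667e+00, -6.22026725e-01,  6.61618928e-04]), 'ft_force': array([0.55048297, 0.0088272 , 0.07114641]), 'torque': array([-0.01641883,  0.03749714,  0.01455199]), 'grip_width': 1.0035196746223476}
```

View pics/side0.png

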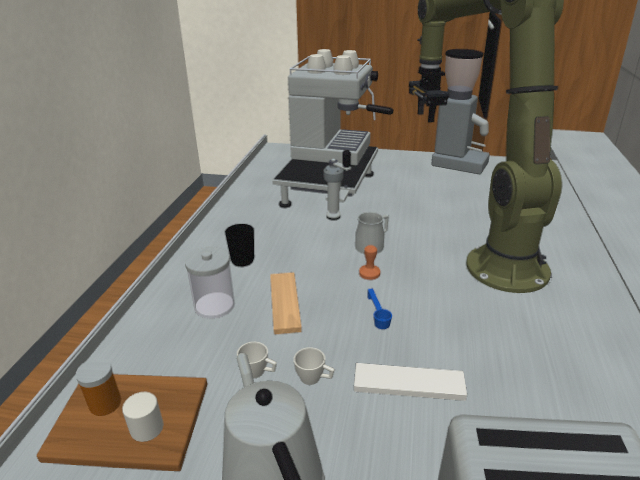

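View pics/top0.png

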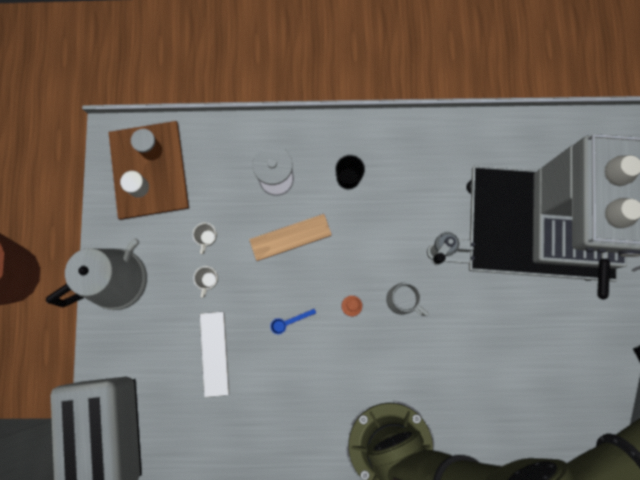

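The side view shows the stand and jack at about (334,190), with the knob at (346,158). The beech block is at (286,302). In the top view the block is at (290,238) and the jack at (445,245), with the knob at (438,258). I'll enlarge both.

```bash
cat > h.py <<'E'
import numpy as np,cv2
from bench import ctrl,get_image,camera_info
def ray(n,u,v):
    c=camera_info(n);K=c["intrinsics"]
    p=cv2.undistortPoints(np.array([[[u,v]]],float),K,np.array([c["k1"],0,0,0.]))[0,0]
    R=np.array(c["R"]);t=np.array(c["t"])
    return -R.T@t, R.T@np.array([p[0],p[1],1.])
def at(n,u,v,z):
    o,d=ray(n,u,v); return o+d*(z-o[2])/d[2]
def proj(n,X):
    c=camera_info(n);R=np.array(c["R"]);
    return cv2.projectPoints(np.array(X,float).reshape(-1,1,3),cv2.Rodrigues(R)[0],np.array(c["t"]),c["intrinsics"],np.array([c["k1"],0,0,0.]))[0][:,0]
def crop(src,x,y,w,h,s,out):
    im=cv2.imread(src)[y:y+h,x:x+w]; cv2.imwrite(out,cv2.resize(im,None,fx=s,fy=s,interpolation=cv2.INTER_CUBIC))
E
python3 - <<'E'
from h import *
crop("pics/top0.png",400,200,100,100,6,"pics/c1.png")
crop("pics/top0.png",240,200,100,75,8,"pics/c2.png")
crop("pics/side0.png",300,140,80,100,6,"pics/c3.png")
crop("pics/side0.png",250,255,80,90,6,"pics/c4.png")
E
```

```text
(no output)
```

View pics/c1.png

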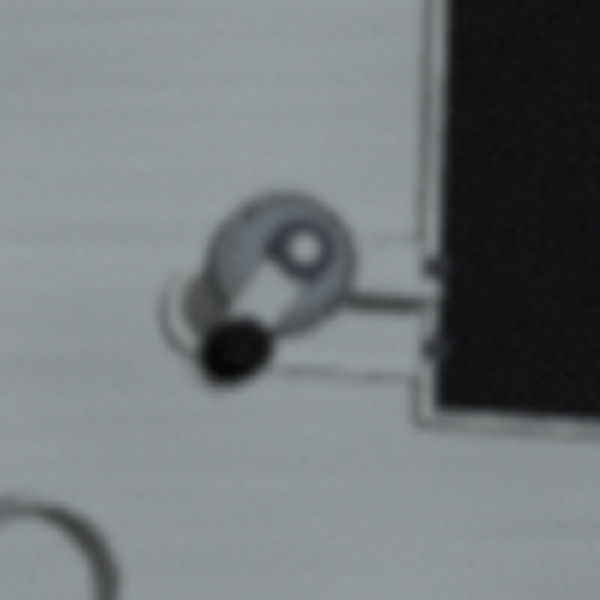

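View pics/c2.png

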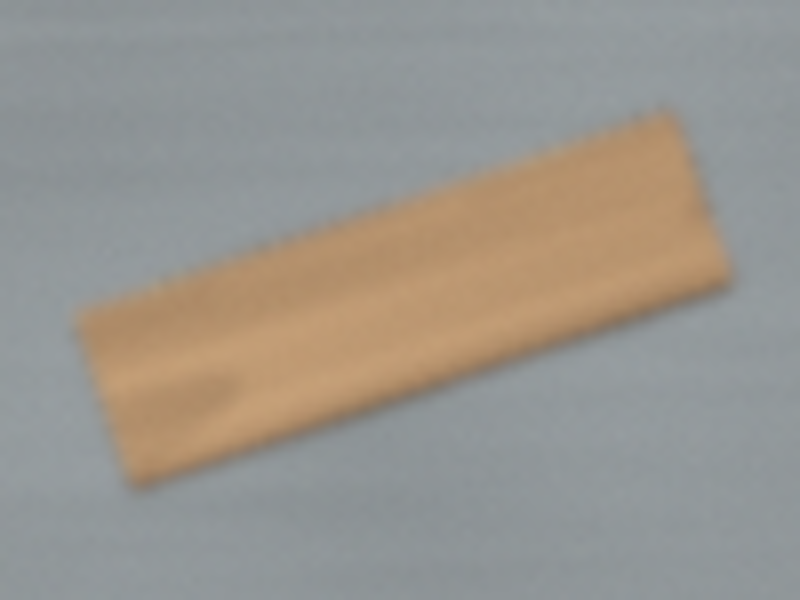

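View pics/c3.png

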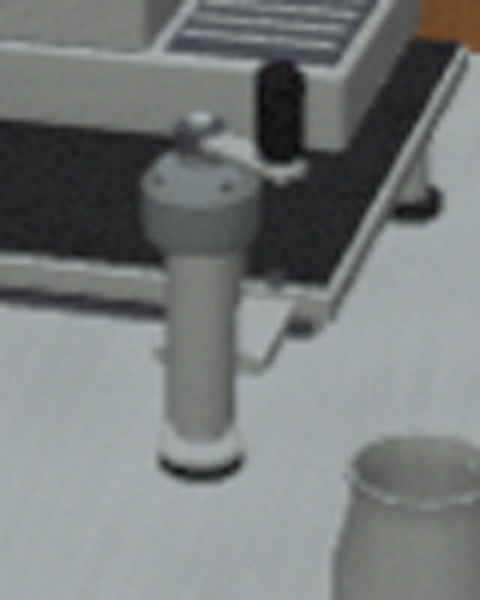

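View pics/c4.png

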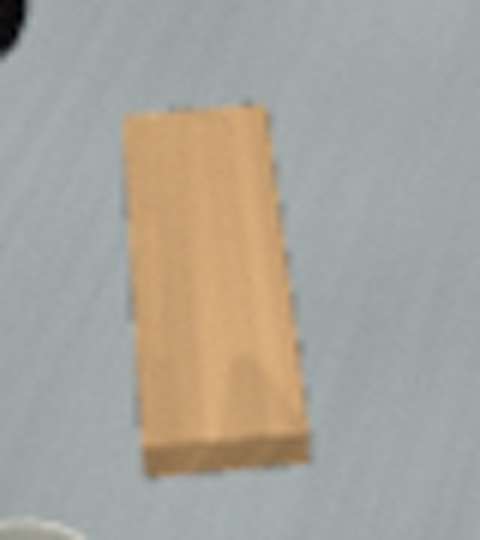

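Run:
```python
from h import *
print("nut top",at("top",450.1,241.4,.230),"side",at("side",333.3,160.3,.230))
print("knob top",at("top",440.8,256.8,.271),"side",at("side",346.7,152,.271))
# gear head top rim side: left (141,185) right(262,185)
c=[at("top",240+a/8-.5,200+b/8-.5,.018) for a,b in((78,312),(668,108),(734,282),(136,488))]
C=np.array(c)[:,:2];print(C,C.mean(0),np.linalg.norm(np.roll(C,-1,0)-C,axis=1))
c=[at("side",250+a/6,255+b/6,.018) for a,b in((145,445),(123,112),(265,103),(305,435))]
C=np.array(c)[:,:2];print(C,C.mean(0),np.linalg.norm(np.roll(C,-1,0)-C,axis=1))
for nm,u,v,z in(("tumbler",350,170,.1),("canlid",272,163,.155),("tamper",352,305,.08),("jug",405,297,.098),("cupa",205,234,.055),("cupb",206,278,.055),("scoop",293,321,.015),("deckcorner-",470,271,.107),("deckc+",472,167,.107)):print(nm,at("top",u,v,z)[:2])
```

```text
nut top [ 0.50571038 -0.13178316  0.23      ] side [ 0.5064671  -0.12511534  0.23      ]
knob top [ 0.46396335 -0.09882663  0.271     ] side [ 0.46282521 -0.09126292  0.271     ]
[[0.55628456 0.37066827]
 [0.62472067 0.16580907]
 [0.5630448  0.14413163]
 [0.49475547 0.35054334]] [0.55970137 0.25778808] [0.21598795 0.06537449 0.21741487 0.06473671]
[[0.55427967 0.37269804]
 [0.62401877 0.16349646]
 [0.56395441 0.14556914]
 [0.49603098 0.3560093 ]] [0.55957096 0.25944323] [0.22051948 0.06268265 0.2211304  0.06059227]
tumbler [0.72289143 0.09282182]
canlid [0.72894318 0.29604923]
tamper [0.36645689 0.09556723]
jug [ 0.38391165 -0.03988815]
cupa [0.56434575 0.48594322]
cupb [0.44509617 0.48138018]
scoop [0.32892416 0.25201513]
deckcorner- [ 0.44725635 -0.20815521]
deckc+ [ 0.72360118 -0.23000925]
```

```bash
cat >> h.py <<'E'
def over(n,src,circs,x,y,w,h,s,out):
    im=cv2.resize(cv2.imread(src)[y:y+h,x:x+w],None,fx=s,fy=s,interpolation=cv2.INTER_CUBIC)
    a=np.linspace(0,2*np.pi,60)
    for c in circs:
        if len(c)==4: P=np.c_[c[0]+c[3]*np.cos(a),c[1]+c[3]*np.sin(a),0*a+c[2]]
        else: P=np.array(c).reshape(-1,3)
        p=((proj(n,P)-[x,y]+.5)*s).round().astype(int)
        cv2.polylines(im,[p.reshape(-1,1,2)],len(c)!=6,(0,0,255),1)
    cv2.imwrite(out,im)
E
cat > ov.py <<'E'
from h import *
import sys
J=np.array([float(sys.argv[1]),float(sys.argv[2])]);K=np.array([float(sys.argv[3]),float(sys.argv[4])]);zf=float(sys.argv[5]);ya=float(sys.argv[6])
print("r",np.linalg.norm(K-J))
c=[(*J,.214,.029),(*J,.168,.029),(*K,.271,.012),(*K,.225,.012),(*J,zf,.022),(*J,.066,.018)]
ca,sa=np.cos(ya),np.sin(ya)
d=[]
for x,y in((-.05,-.46),(-.05,-.08),(.23,-.08)): d+= [J[0]+ca*x-sa*y,J[1]+sa*x+ca*y,.107]
c.append(d)
over("top","pics/top0.png",c,400,200,100,100,6,"pics/o1.png")
over("side","pics/side0.png",c,290,140,100,100,6,"pics/o2.png")
a=cv2.imread("pics/o1.png");b=cv2.imread("pics/o2.png")
cv2.imwrite(sys.argv[7],cv2.resize(np.hstack([a,b]),(800,400),interpolation=cv2.INTER_AREA))
E
python3 ov.py .505 -.129 .463 -.095 .035 -.078 pics/p1.png
```

```text
r 0.05403702434442517
```

View pics/p1.png

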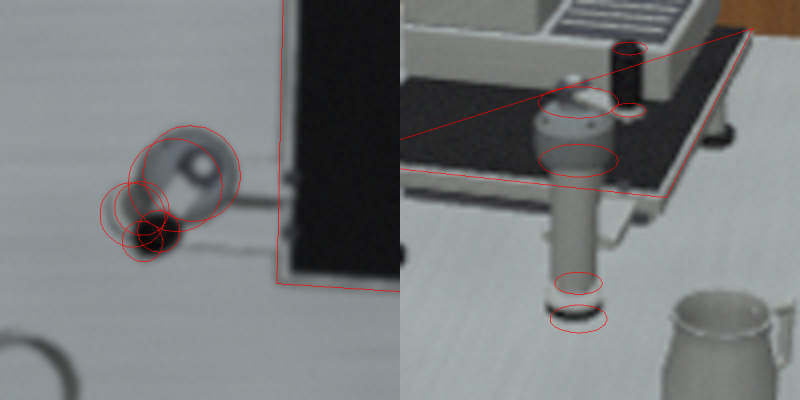

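```bash
python3 ov.py .507 -.129 .4635 -.095 .044 -.078 pics/p2.png
```

```text
r 0.055210959057056766
```

View pics/p2.png

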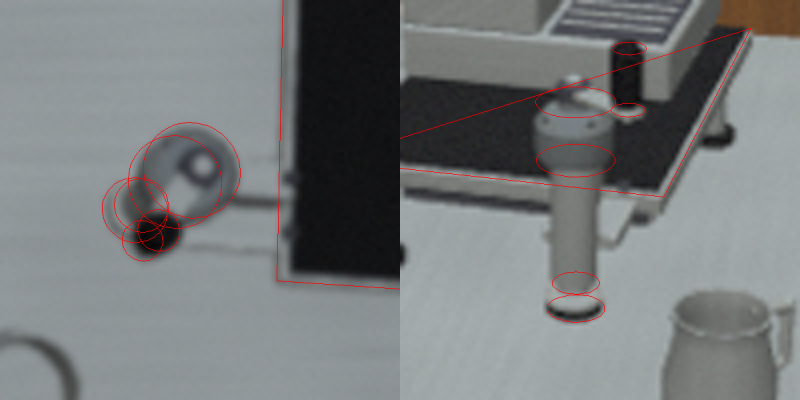

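```bash
cat >> h.py <<'E'
from scipy.spatial.transform import Rotation as Ro
def plan(wps, yaw0=None):
    """wps: list of (x,y,z,jaw-axis angle deg or None). prints tool-frame rows targets from measured pose"""
    s=ctrl.get_state();p=s["position"];R=Ro.from_rotvec(s["tool_rot"])
    print("t",round(s["time"],2),"p",p.round(4),"yaxis",np.degrees(np.arctan2(*R.as_matrix()[:2,1][::-1])).round(1),"z",R.as_matrix()[:,2].round(3),"w",round(s["grip_width"],3),"F",s["ft_force"].round(1),"q7",s["joint_positions"][6].round(2))
    for x,y,z,a in wps:
        d=R.inv().apply(np.array([x,y,z])-p)
        r=np.zeros(3)
        if a is not None:
            a=np.radians(a);yv=np.array([np.cos(a),np.sin(a),0])
            if yv@R.as_matrix()[:,1]<0: yv=-yv
            zv=np.array([0,0,-1.]);T=np.c_[np.cross(yv,zv),yv,zv]
            r=(R.inv()*Ro.from_matrix(T)).as_rotvec()
        print("T",d.round(4),"R",r.round(3))
E
python3 - <<'E'
from h import *
A=np.array([.594,.1545]);B=np.array([.5255,.3625]);u=(A-B)/np.linalg.norm(A-B)
g=B+u*.026;print("grip",g)
plan([(.25,-.45,.40,None),(.33,-.30,.42,None),(.42,-.10,.42,None),(.45,.15,.40,18.2),(g[0],g[1],.12,18.2)])
E
```

```text
grip [0.53363282 0.33780471]
t 0.1 p [ 0.2522 -0.5986  0.2216] yaxis -67.1 z [-0.001  0.002 -1.   ] w 1.004 F [0.6 0.  0.1] q7 -0.06
T [ 0.0557 -0.138  -0.1782] R [0. 0. 0.]
T [ 0.1877 -0.2452 -0.198 ] R [0. 0. 0.]
T [ 0.3483 -0.3946 -0.1978] R [0. 0. 0.]
T [ 0.473  -0.6133 -0.1774] R [-1.00e-03 -1.00e-03 -1.49e+00]
T [ 0.623  -0.7534  0.1028] R [-1.00e-03 -1.00e-03 -1.49e+00]
```

Request:
carry_out(commands=[{"tx":0.01,"ty":-0.03,"tz":-0.05,"jaw":1},{"tx":0.03,"ty":-0.07,"tz":-0.09,"jaw":1},{"tx":0.04,"ty":-0.1,"tz":-0.14,"rz":-0.05,"jaw":1},{"tx":0.055,"ty":-0.138,"tz":-0.178,"rz":-0.15,"jaw":1},{"tx":0.09,"ty":-0.17,"tz":-0.19,"rz":-0.3,"jaw":1},{"tx":0.13,"ty":-0.2,"tz":-0.198,"rz":-0.45,"jaw":1},{"tx":0.17,"ty":-0.23,"tz":-0.198,"rz":-0.6,"jaw":1},{"tx":0.21,"ty":-0.265,"tz":-0.198,"rz":-0.75,"jaw":1},{"tx":0.25,"ty":-0.305,"tz":-0.198,"rz":-0.9,"jaw":1},{"tx":0.29,"ty":-0.34,"tz":-0.198,"rz":-1.05,"jaw":1},{"tx":0.32,"ty":-0.37,"tz":-0.198,"rz":-1.2,"jaw":1},{"tx":0.348,"ty":-0.395,"tz":-0.198,"rz":-1.35,"jaw":1}])

```text
invalid input
```

Run:
```python
from h import *
plan([(.45,.15,.40,18.2),(.5336,.3378,.12,18.2)])
```

```text
t 0.1 p [ 0.2522 -0.5986  0.2216] yaxis -67.1 z [-0.001  0.002 -1.   ] w 1.004 F [0.6 0.  0.1] q7 -0.06
T [ 0.473  -0.6133 -0.1774] R [-1.00e-03 -1.00e-03 -1.49e+00]
T [ 0.623  -0.7534  0.1028] R [-1.00e-03 -1.00e-03 -1.49e+00]
```

Request:
carry_out(commands=[{"tx":0.01,"ty":-0.03,"tz":-0.05,"rx":0,"ry":0,"rz":0,"jaw":1},{"tx":0.03,"ty":-0.07,"tz":-0.09,"rx":0,"ry":0,"rz":0,"jaw":1},{"tx":0.04,"ty":-0.1,"tz":-0.14,"rx":0,"ry":0,"rz":-0.05,"jaw":1},{"tx":0.055,"ty":-0.138,"tz":-0.178,"rx":0,"ry":0,"rz":-0.15,"jaw":1},{"tx":0.09,"ty":-0.17,"tz":-0.19,"rx":0,"ry":0,"rz":-0.3,"jaw":1},{"tx":0.13,"ty":-0.2,"tz":-0.198,"rx":0,"ry":0,"rz":-0.45,"jaw":1},{"tx":0.17,"ty":-0.23,"tz":-0.198,"rx":0,"ry":0,"rz":-0.6,"jaw":1},{"tx":0.21,"ty":-0.265,"tz":-0.198,"rx":0,"ry":0,"rz":-0.75,"jaw":1},{"tx":0.25,"ty":-0.305,"tz":-0.198,"rx":0,"ry":0,"rz":-0.9,"jaw":1},{"tx":0.29,"ty":-0.34,"tz":-0.198,"rx":0,"ry":0,"rz":-1.05,"jaw":1},{"tx":0.32,"ty":-0.37,"tz":-0.198,"rx":0,"ry":0,"rz":-1.2,"jaw":1},{"tx":0.348,"ty":-0.395,"tz":-0.198,"rx":0,"ry":0,"rz":-1.35,"jaw":1}])

```text
time: 1.6
position: [0.4199, -0.098, 0.4204]
tool_rot: [2.008, 2.416, -0.001]
ft_force: [0.5, -0.7, 0.0]
grip_width: 1.005
```

Run:
```python
from h import *
plan([(.45,.15,.40,18.2),(.5336,.3378,.12,18.2)])
```

```text
t 1.6 p [ 0.4199 -0.098   0.4204] yaxis 10.5 z [-0. -0. -1.] w 1.005 F [ 0.5 -0.7  0. ] q7 0.44
T [0.2383 0.0749 0.0203] R [-0.     0.    -0.134]
T [0.4077 0.1916 0.3002] R [-0.     0.    -0.134]
```

Request:
carry_out(commands=[{"tx":0.055,"ty":0.017,"tz":0.005,"rx":0,"ry":0,"rz":-0.05,"jaw":1},{"tx":0.11,"ty":0.034,"tz":0.01,"rx":0,"ry":0,"rz":-0.1,"jaw":1},{"tx":0.165,"ty":0.05,"tz":0.015,"rx":0,"ry":0,"rz":-0.134,"jaw":1},{"tx":0.22,"ty":0.07,"tz":0.02,"rx":0,"ry":0,"rz":-0.134,"jaw":1},{"tx":0.265,"ty":0.09,"tz":0.04,"rx":0,"ry":0,"rz":-0.134,"jaw":1},{"tx":0.3,"ty":0.115,"tz":0.08,"rx":0,"ry":0,"rz":-0.134,"jaw":1},{"tx":0.335,"ty":0.14,"tz":0.12,"rx":0,"ry":0,"rz":-0.134,"jaw":1},{"tx":0.37,"ty":0.165,"tz":0.16,"rx":0,"ry":0,"rz":-0.134,"jaw":1},{"tx":0.395,"ty":0.18,"tz":0.21,"rx":0,"ry":0,"rz":-0.134,"jaw":1},{"tx":0.408,"ty":0.1915,"tz":0.26,"rx":0,"ry":0,"rz":-0.134,"jaw":1},{"tx":0.408,"ty":0.1915,"tz":0.3,"rx":0,"ry":0,"rz":-0.134,"jaw":1},{"tx":0.408,"ty":0.1915,"tz":0.3,"rx":0,"ry":0,"rz":-0.134,"jaw":1}])

```text
time: 3.1
position: [0.5337, 0.3338, 0.1167]
tool_rot: [-1.847, -2.537, 0.011]
ft_force: [-0.3, -0.2, 0.6]
grip_width: 0.996
```

Run:
```python
from h import *
for n in("side","top"): cv2.imwrite(f"pics/{n}1.png",get_image(n)[:,:,::-1])
plan([(.5336,.3378,.0035,18.2)])
crop("pics/side1.png",180,200,200,200,3,"pics/d1.png")
```

```text
t 3.2 p [0.5363 0.3358 0.1215] yaxis 17.9 z [ 0.  0. -1.] w 1.0 F [0.  0.1 0.4] q7 -0.59
T [ 0.0027 -0.002   0.118 ] R [ 0.001 -0.    -0.006]
```

View pics/d1.png

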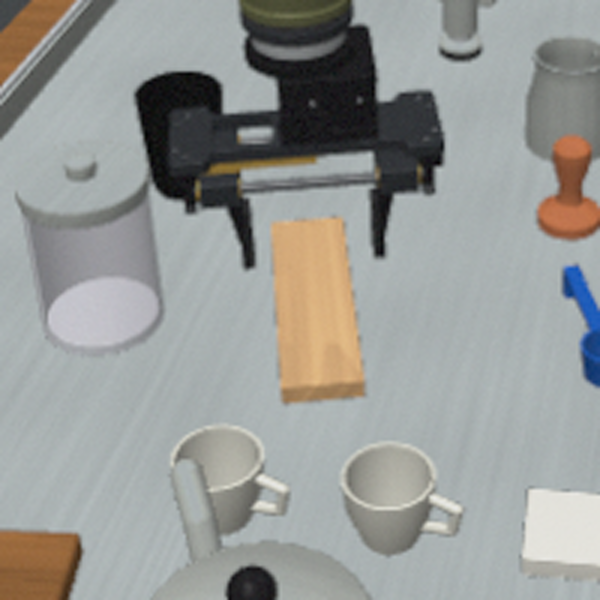

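The gripper straddles the +y end of the beech block (crop at about (315,330)), clear of the canister and cups. Next I descend and grip.

Request:
carry_out(commands=[{"tx":0.002,"ty":-0.001,"tz":0.05,"rx":0,"ry":0,"rz":0,"jaw":1},{"tx":0.002,"ty":-0.001,"tz":0.09,"rx":0,"ry":0,"rz":0,"jaw":1},{"tx":0.002,"ty":-0.001,"tz":0.11,"rx":0,"ry":0,"rz":0,"jaw":1},{"tx":0.002,"ty":-0.001,"tz":0.116,"rx":0,"ry":0,"rz":0,"jaw":1},{"tx":0.002,"ty":-0.001,"tz":0.116,"rx":0,"ry":0,"rz":0,"jaw":1},{"tx":0.002,"ty":-0.001,"tz":0.116,"rx":0,"ry":0,"rz":0,"jaw":0.5},{"tx":0.002,"ty":-0.001,"tz":0.116,"rx":0,"ry":0,"rz":0,"jaw":0.5},{"tx":0.002,"ty":-0.001,"tz":0.116,"rx":0,"ry":0,"rz":0,"jaw":0.5},{"tx":0.002,"ty":-0.001,"tz":0.116,"rx":0,"ry":0,"rz":0,"jaw":0.5},{"tx":0.002,"ty":-0.001,"tz":0.116,"rx":0,"ry":0,"rz":0,"jaw":0.5}], grip_force=35)

```text
time: 4.45
position: [0.5344, 0.3373, 0.005]
tool_rot: [1.849, 2.539, 0.0]
ft_force: [-1.0, -0.7, 4.4]
grip_width: 0.726
```

Run:
```python
from h import *
for n in("side","top"): cv2.imwrite(f"pics/{n}2.png",get_image(n)[:,:,::-1])
plan([])
crop("pics/side2.png",230,200,120,150,4,"pics/d2.png")
crop("pics/top2.png",220,180,130,100,6,"pics/d3.png")
```

```text
t 4.55 p [0.5344 0.3373 0.005 ] yaxis 17.9 z [ 0. -0. -1.] w 0.735 F [-1.5 -1.5  5. ] q7 -0.67
```

View pics/d2.png

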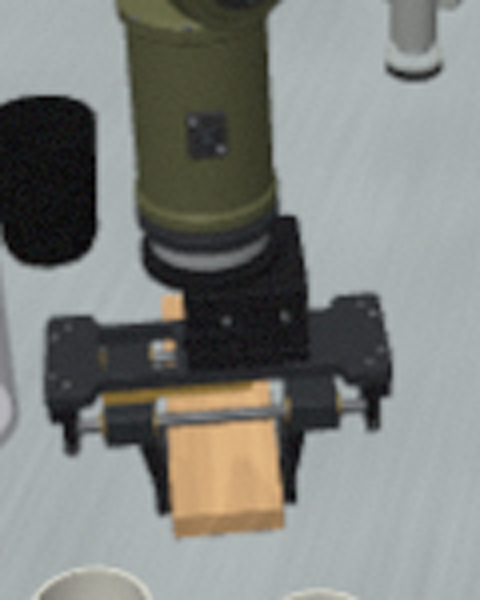

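View pics/d3.png

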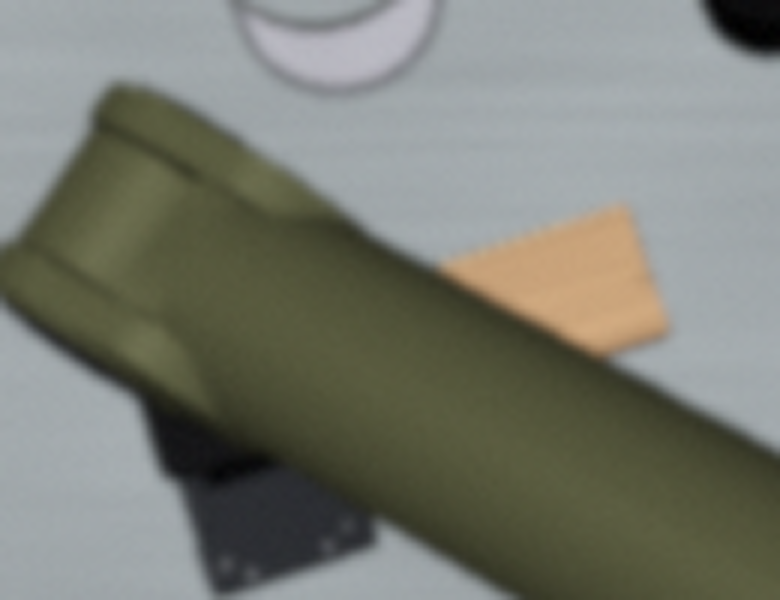

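Run:
```python
from h import *
d=np.array([np.cos(np.radians(82)),np.sin(np.radians(82))]);J=np.array([.506,-.1295])
for k in(.27,.23,.1585): t=J+d*k; plan([(t[0],t[1],.011,-8)])
```

```text
t 4.55 p [0.5344 0.3373 0.005 ] yaxis 17.9 z [ 0. -0. -1.] w 0.735 F [-1.5 -1.5  5. ] q7 -0.67
T [-0.1926 -0.0525 -0.006 ] R [0.    0.    0.452]
t 4.55 p [0.5344 0.3373 0.005 ] yaxis 17.9 z [ 0. -0. -1.] w 0.735 F [-1.5 -1.5  5. ] q7 -0.67
T [-0.2286 -0.0699 -0.006 ] R [0.    0.    0.452]
t 4.55 p [0.5344 0.3373 0.005 ] yaxis 17.9 z [ 0. -0. -1.] w 0.735 F [-1.5 -1.5  5. ] q7 -0.67
T [-0.2929 -0.1011 -0.006 ] R [0.    0.    0.452]
```

First I move to a pre-insertion pose, where the block end is still about 80 mm short of the final position.

Request:
carry_out(commands=[{"tx":0,"ty":0,"tz":-0.006,"rx":0,"ry":0,"rz":0,"jaw":0.5},{"tx":-0.02,"ty":-0.005,"tz":-0.006,"rx":0,"ry":0,"rz":0.05,"jaw":0.5},{"tx":-0.045,"ty":-0.012,"tz":-0.006,"rx":0,"ry":0,"rz":0.12,"jaw":0.5},{"tx":-0.07,"ty":-0.019,"tz":-0.006,"rx":0,"ry":0,"rz":0.19,"jaw":0.5},{"tx":-0.095,"ty":-0.026,"tz":-0.006,"rx":0,"ry":0,"rz":0.26,"jaw":0.5},{"tx":-0.12,"ty":-0.033,"tz":-0.006,"rx":0,"ry":0,"rz":0.33,"jaw":0.5},{"tx":-0.145,"ty":-0.04,"tz":-0.006,"rx":0,"ry":0,"rz":0.4,"jaw":0.5},{"tx":-0.17,"ty":-0.047,"tz":-0.006,"rx":0,"ry":0,"rz":0.452,"jaw":0.5},{"tx":-0.185,"ty":-0.051,"tz":-0.006,"rx":0,"ry":0,"rz":0.452,"jaw":0.5},{"tx":-0.193,"ty":-0.0525,"tz":-0.006,"rx":0,"ry":0,"rz":0.452,"jaw":0.5},{"tx":-0.193,"ty":-0.0525,"tz":-0.006,"rx":0,"ry":0,"rz":0.452,"jaw":0.5}])

```text
time: 5.92
position: [0.5437, 0.137, 0.0105]
tool_rot: [-2.372, -2.06, -0.0]
ft_force: [-0.2, 0.3, -2.2]
grip_width: 0.729
```

Run:
```python
from h import *
for n in("side","top"): cv2.imwrite(f"pics/{n}3.png",get_image(n)[:,:,::-1])
d=np.array([np.cos(np.radians(82)),np.sin(np.radians(82))]);J=np.array([.506,-.1295])
t=J+d*.1585; plan([(t[0],t[1],.011,-8)])
crop("pics/side3.png",250,140,150,200,3,"pics/d4.png")
crop("pics/top3.png",300,180,200,150,4,"pics/d5.png")
```

```text
t 6.03 p [0.5435 0.1385 0.0106] yaxis -8.0 z [ 0.     0.001 -1.   ] w 0.733 F [ 0.1  0.1 -3. ] q7 -0.73
T [-1.121e-01  1.000e-04 -5.000e-04] R [-0.    -0.001  0.001]
```

View pics/d4.png

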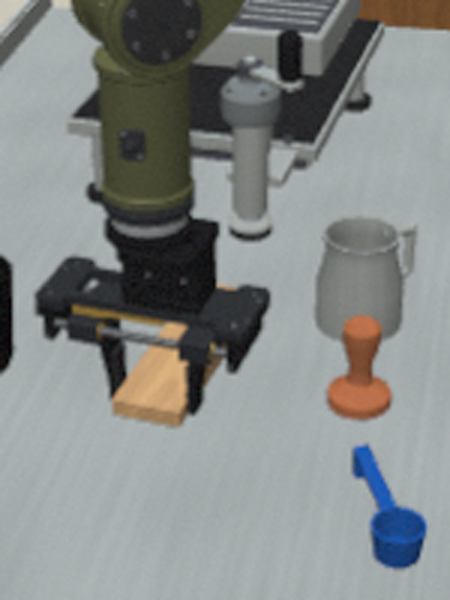

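View pics/d5.png

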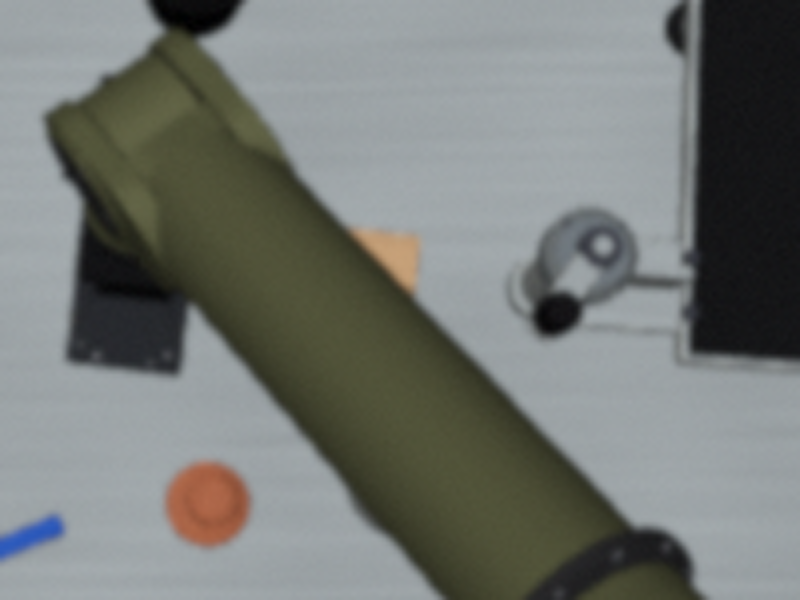

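Run:
```python
from h import *
for z in(.25,.3,.35,.4,.45): print(z,proj("side",[.5435,.1385,z]).round(0),proj("top",[.5435,.1385,z]).round(0))
print(ctrl.get_state()["joint_positions"].round(3))
```

```text
0.25 [[299. 193.]] [[336. 226.]]
0.3 [[298. 174.]] [[337. 222.]]
0.35 [[298. 154.]] [[337. 217.]]
0.4 [[297. 133.]] [[338. 213.]]
0.45 [[296. 111.]] [[339. 207.]]
[ 0.377  0.459 -0.799  1.868  0.392  0.978 -0.733]
```

View pics/side3.png

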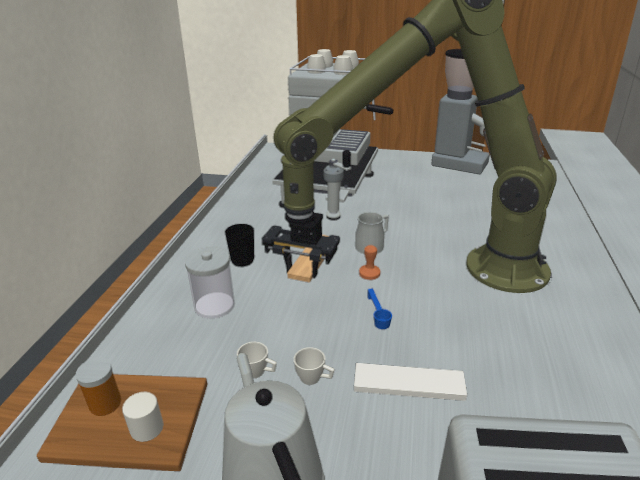

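Request:
carry_out(commands=[{"tx":-0.02,"ty":0,"tz":0,"rx":0,"ry":0,"rz":0,"jaw":0.5},{"tx":-0.04,"ty":0,"tz":0,"rx":0,"ry":0,"rz":0,"jaw":0.5},{"tx":-0.06,"ty":0,"tz":0,"rx":0,"ry":0,"rz":0,"jaw":0.5},{"tx":-0.08,"ty":0,"tz":0,"rx":0,"ry":0,"rz":0,"jaw":0.5},{"tx":-0.1,"ty":0,"tz":0,"rx":0,"ry":0,"rz":0,"jaw":0.5},{"tx":-0.112,"ty":0,"tz":0,"rx":0,"ry":0,"rz":0,"jaw":0.5},{"tx":-0.112,"ty":0,"tz":0,"rx":0,"ry":0,"rz":0,"jaw":0.5},{"tx":-0.112,"ty":0,"tz":0.006,"rx":0,"ry":0,"rz":0,"jaw":0.5},{"tx":-0.112,"ty":0,"tz":0.006,"rx":0,"ry":0,"rz":0,"jaw":0.5}])

```text
time: 7.15
position: [0.5287, 0.0278, 0.0048]
tool_rot: [2.369, 2.063, 0.002]
ft_force: [-0.2, 1.0, -0.1]
grip_width: 0.731
```

Run:
```python
from h import *
for n in("side","top"): cv2.imwrite(f"pics/{n}4.png",get_image(n)[:,:,::-1])
plan([])
crop("pics/side4.png",270,140,120,130,5,"pics/d6.png")
crop("pics/top4.png",300,180,200,150,4,"pics/d7.png")
```

```text
t 7.25 p [0.5287 0.0278 0.0048] yaxis -7.9 z [ 0.001  0.001 -1.   ] w 0.731 F [0.5 1.7 0.1] q7 -0.51
```

View pics/d6.png

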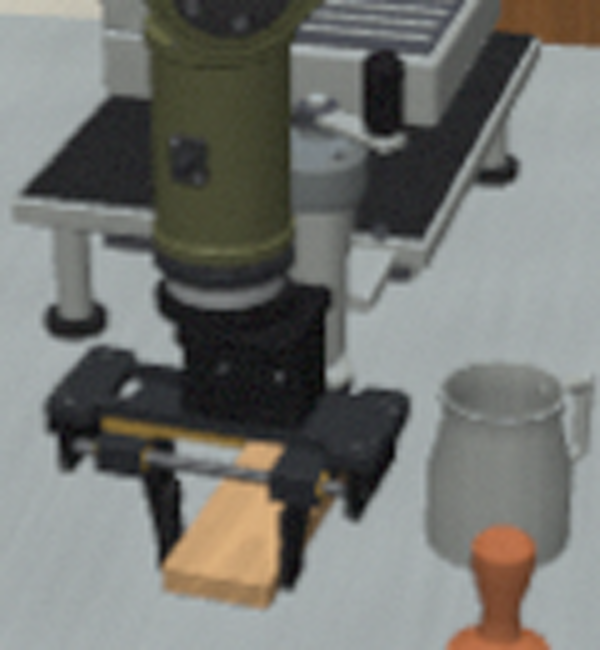

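View pics/d7.png

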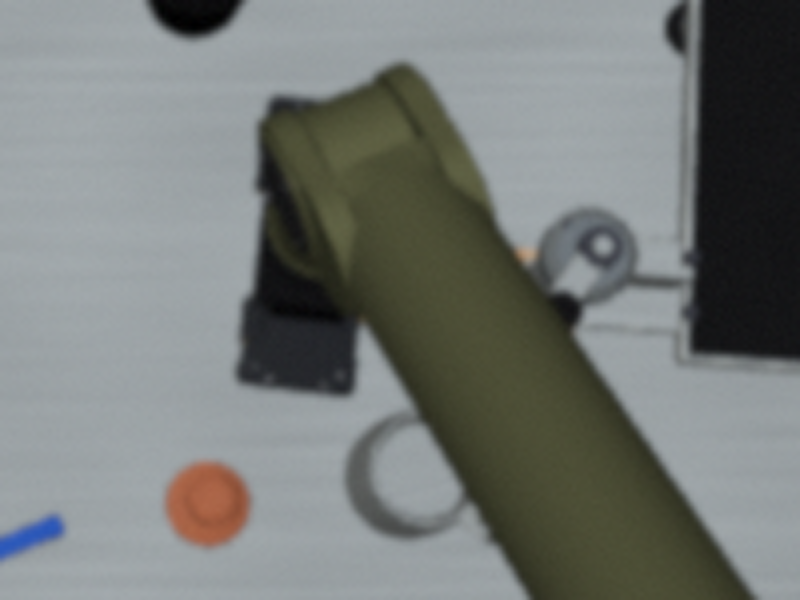

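The block end is under the jack, and a beech sliver shows at (525,255) in the top crop. Release and rise.

Request:
carry_out(commands=[{"tx":0,"ty":0,"tz":0,"rx":0,"ry":0,"rz":0,"jaw":0.98},{"tx":0,"ty":0,"tz":0,"rx":0,"ry":0,"rz":0,"jaw":0.98},{"tx":0,"ty":0,"tz":0,"rx":0,"ry":0,"rz":0,"jaw":0.98},{"tx":0,"ty":0,"tz":-0.03,"rx":0,"ry":0,"rz":0,"jaw":0.98},{"tx":0,"ty":0,"tz":-0.08,"rx":0,"ry":0,"rz":0,"jaw":0.98},{"tx":0,"ty":0,"tz":-0.14,"rx":0,"ry":0,"rz":0,"jaw":0.98},{"tx":0.03,"ty":0,"tz":-0.19,"rx":0,"ry":0,"rz":0,"jaw":0.98},{"tx":0.08,"ty":0,"tz":-0.23,"rx":0,"ry":0,"rz":0,"jaw":0.98},{"tx":0.13,"ty":0,"tz":-0.26,"rx":0,"ry":0,"rz":0,"jaw":0.98},{"tx":0.18,"ty":0,"tz":-0.29,"rx":0,"ry":0,"rz":0,"jaw":0.98},{"tx":0.23,"ty":0,"tz":-0.32,"rx":0,"ry":0,"rz":0,"jaw":0.98},{"tx":0.25,"ty":0,"tz":-0.34,"rx":0,"ry":0,"rz":0,"jaw":0.98}])

```text
time: 8.75
position: [0.562, 0.2778, 0.3457]
tool_rot: [-2.366, -2.065, -0.002]
ft_force: [0.9, -0.4, 0.3]
grip_width: 0.978
```

Run:
```python
from h import *
for n in("side","top"): cv2.imwrite(f"pics/{n}5.png",get_image(n)[:,:,::-1])
plan([])
crop("pics/side5.png",270,140,120,130,5,"pics/d8.png")
crop("pics/top5.png",340,190,160,120,5,"pics/d9.png")
```

```text
t 8.85 p [0.5623 0.278  0.3463] yaxis -7.7 z [ 0.002  0.004 -1.   ] w 0.979 F [-1.1 -0.2 -0.2] q7 -0.85
```

View pics/d8.png

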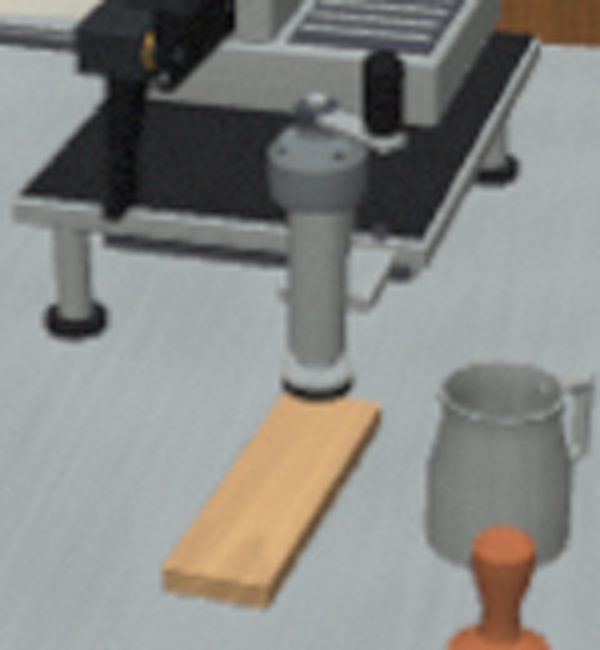

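View pics/d9.png

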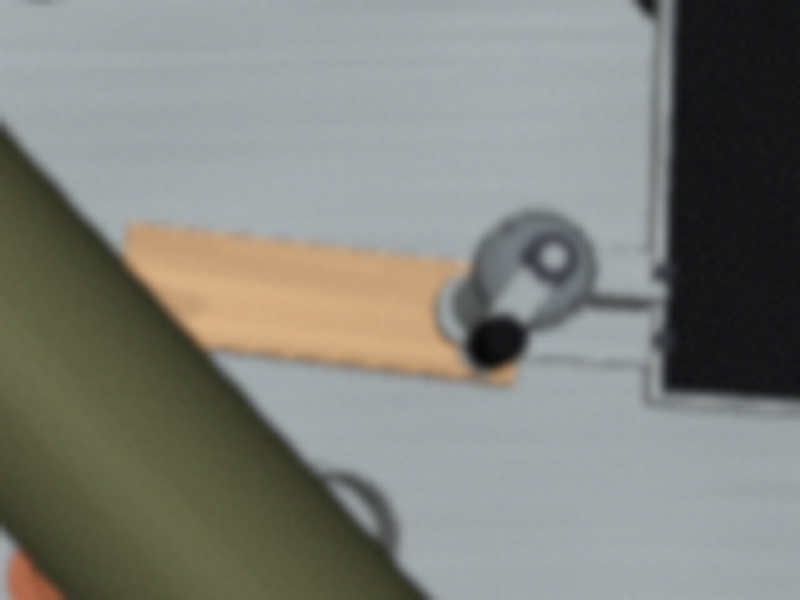

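Run:
```python
from h import *
print(at("top",340+515/5,190+382/5,.018),at("side",270+381/5,140+404/5,.018))
print("B end corners side",at("side",270+163/5,140+575/5,.018),at("side",270+268/5,140+587/5,.018))
print("B top left",at("top",340+126/5,190+222/5,.018))
J=np.array([.506,-.1295]);t=np.array([.5287,.0278]);a=np.radians(82.1);d=np.array([np.cos(a),np.sin(a)]);n=np.array([d[1],-d[0]])
rel=J-t;print("foot rel: along from A end",.1926+rel@d,"lateral",rel@n)
c=t-d*.0826
P=[(*(c+s*d*.11+q*n*.032),.018) for s,q in((1,1),(1,-1),(-1,-1),(-1,1))]
blk=sum([list(p) for p in P],[])
cs=[blk,(*J,.018,.022),(*J,.042,.022)]
over("side","pics/side5.png",cs,270,140,120,130,5,"pics/e1.png")
over("top","pics/top5.png",cs,340,190,160,120,5,"pics/e2.png")
```

```text
[ 0.47028773 -0.15930711  0.018     ] [ 0.47114969 -0.15510349  0.018     ]
B end corners side [0.56090924 0.06016224 0.018     ] [0.50077616 0.06180998 0.018     ]
B top left [0.56247875 0.05049665 0.018     ]
foot rel: along from A end 0.03367287023757079 lateral -0.000864537723866361
```

View pics/e1.png

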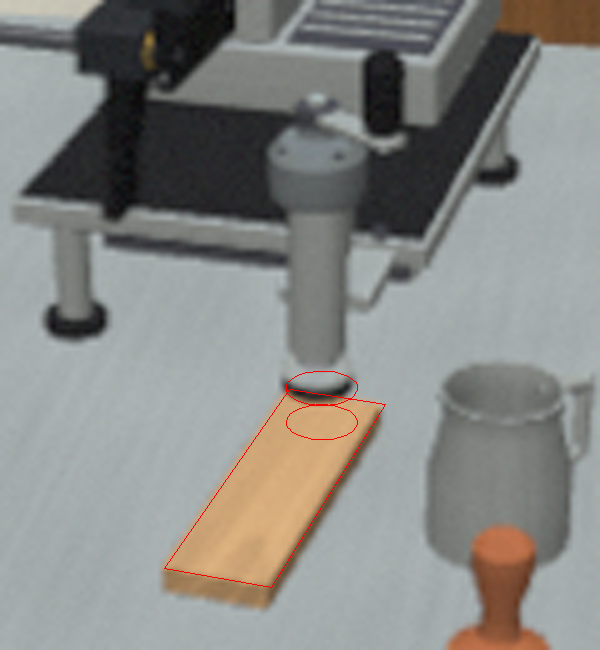

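View pics/e2.png

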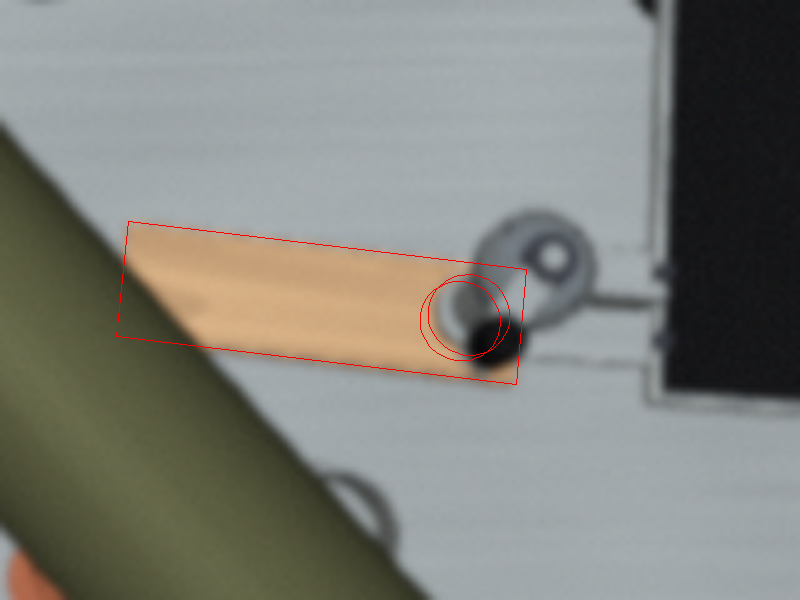

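Run:
```python
from h import *
plan([(.50,.10,.36,-8),(.4635,-.096,.33,-8)])
```

```text
t 8.85 p [0.5623 0.278  0.3463] yaxis -7.7 z [ 0.002  0.004 -1.   ] w 0.979 F [-1.1 -0.2 -0.2] q7 -0.85
T [-0.1847 -0.0378 -0.0144] R [ 0.001 -0.004  0.005]
T [-0.3839 -0.0476  0.0148] R [ 0.001 -0.004  0.005]
```

Request:
carry_out(commands=[{"tx":-0.04,"ty":-0.008,"tz":-0.005,"rx":0,"ry":0,"rz":0,"jaw":0.6},{"tx":-0.09,"ty":-0.018,"tz":-0.01,"rx":0,"ry":0,"rz":0,"jaw":0.6},{"tx":-0.14,"ty":-0.028,"tz":-0.014,"rx":0,"ry":0,"rz":0,"jaw":0.6},{"tx":-0.185,"ty":-0.038,"tz":-0.014,"rx":0,"ry":0,"rz":0,"jaw":0.6},{"tx":-0.23,"ty":-0.041,"tz":-0.01,"rx":0,"ry":0,"rz":0,"jaw":0.6},{"tx":-0.28,"ty":-0.043,"tz":-0.005,"rx":0,"ry":0,"rz":0,"jaw":0.6},{"tx":-0.33,"ty":-0.045,"tz":0.005,"rx":0,"ry":0,"rz":0,"jaw":0.6},{"tx":-0.37,"ty":-0.047,"tz":0.013,"rx":0,"ry":0,"rz":0,"jaw":0.6},{"tx":-0.384,"ty":-0.0476,"tz":0.0148,"rx":0,"ry":0,"rz":0,"jaw":0.6},{"tx":-0.384,"ty":-0.0476,"tz":0.0148,"rx":0,"ry":0,"rz":0,"jaw":0.6},{"tx":-0.384,"ty":-0.0476,"tz":0.0148,"rx":0,"ry":0,"rz":0,"jaw":0.6}])

```text
time: 10.22
position: [0.4626, -0.0978, 0.33]
tool_rot: [2.369, 2.063, 0.001]
ft_force: [0.2, 0.1, 0.6]
grip_width: 0.598
```

Run:
```python
from h import *
for n in("side","top"): cv2.imwrite(f"pics/{n}6.png",get_image(n)[:,:,::-1])
plan([(.4635,-.096,.29,-8),(.4635,-.096,.236,-8)])
crop("pics/side6.png",280,60,120,150,4,"pics/f1.png")
crop("pics/top6.png",380,190,120,100,6,"pics/f2.png")
```

```text
t 10.32 p [ 0.4627 -0.0978  0.3301] yaxis -7.8 z [ 0.001 -0.    -1.   ] w 0.6 F [-0.5  0.1  1.3] q7 0.08
T [0.0019 0.0005 0.0401] R [0.001 0.    0.003]
T [0.0019 0.0005 0.0941] R [0.001 0.    0.003]
```

View pics/f1.png

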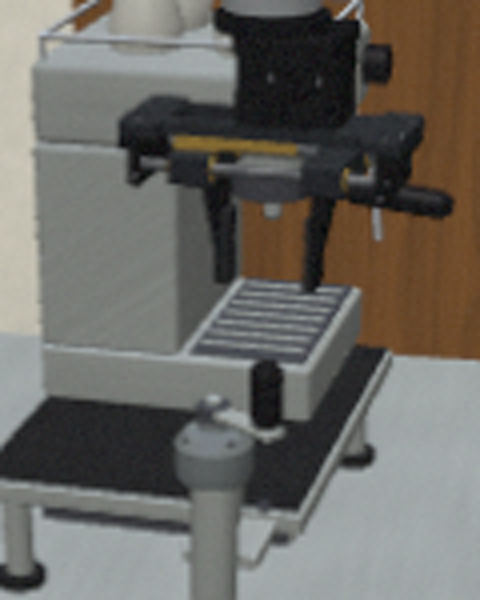

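View pics/f2.png

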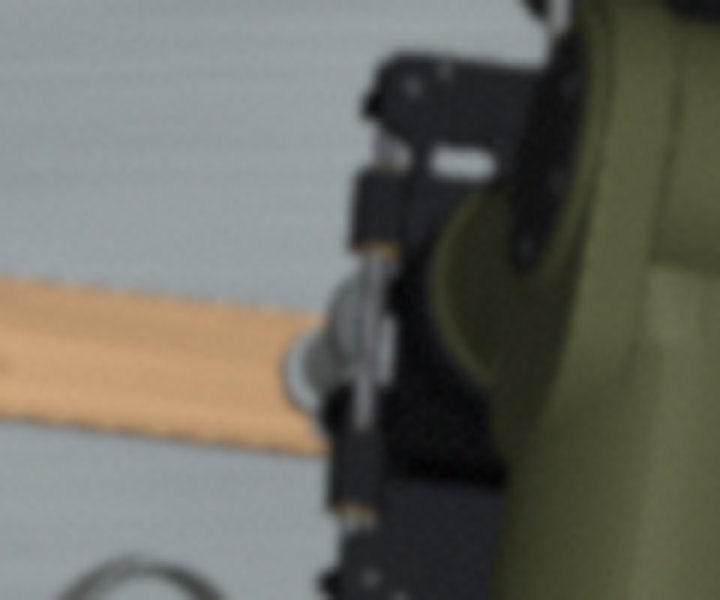

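The fingers straddle the knob: fingers at columns 222 and 312, knob at 266 in the crop. I descend and close softly.

Request:
carry_out(commands=[{"tx":0.002,"ty":0.0005,"tz":0.02,"rx":0,"ry":0,"rz":0,"jaw":0.6},{"tx":0.002,"ty":0.0005,"tz":0.045,"rx":0,"ry":0,"rz":0,"jaw":0.6},{"tx":0.002,"ty":0.0005,"tz":0.065,"rx":0,"ry":0,"rz":0,"jaw":0.6},{"tx":0.002,"ty":0.0005,"tz":0.085,"rx":0,"ry":0,"rz":0,"jaw":0.6},{"tx":0.002,"ty":0.0005,"tz":0.093,"rx":0,"ry":0,"rz":0,"jaw":0.6},{"tx":0.002,"ty":0.0005,"tz":0.093,"rx":0,"ry":0,"rz":0,"jaw":0.45},{"tx":0.002,"ty":0.0005,"tz":0.093,"rx":0,"ry":0,"rz":0,"jaw":0.35},{"tx":0.002,"ty":0.0005,"tz":0.093,"rx":0,"ry":0,"rz":0,"jaw":0.15},{"tx":0.002,"ty":0.0005,"tz":0.093,"rx":0,"ry":0,"rz":0,"jaw":0.15},{"tx":0.002,"ty":0.0005,"tz":0.093,"rx":0,"ry":0,"rz":0,"jaw":0.15}], grip_force=25)

```text
time: 11.58
position: [0.4636, -0.0978, 0.2373]
tool_rot: [2.37, 2.059, 0.002]
ft_force: [2.3, 0.4, 1.4]
grip_width: 0.268
```

Run:
```python
from h import *
for n in("side",): cv2.imwrite(f"pics/{n}7.png",get_image(n)[:,:,::-1])
plan([])
crop("pics/side7.png",280,90,120,150,4,"pics/f3.png")
```

```text
t 11.62 p [ 0.4636 -0.0978  0.2373] yaxis -8.0 z [ 0.002 -0.001 -1.   ] w 0.267 F [ 2.4 -0.2  0.8] q7 0.05
```

View pics/f3.png

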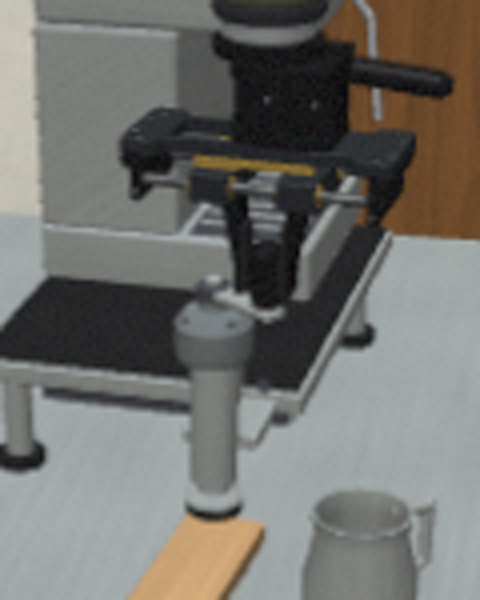

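The knob is held (23 mm opening). I work out the clockwise rows.

```bash
cat >> h.py <<'E'
def circ(th0,angs,r=.055,q=.0005,yaw=-8.):
    c,s=np.cos(np.radians(yaw)),np.sin(np.radians(yaw));X=np.array([-s,c]);Y=np.array([c,s])
    f=lambda t:r*np.array([np.cos(np.radians(t)),np.sin(np.radians(t))])
    for a in angs:
        d=f(th0-a)-f(th0); print(a,(np.round(np.array([d@X,d@Y])/q)*q).round(4))
E
python3 - <<'E'
from h import *
circ(142.3,np.arange(1,13)*7.5)
E
```

```text
7.5 [0.006 0.004]
15.0 [0.0115 0.0085]
22.5 [0.016 0.014]
30.0 [0.02 0.02]
37.5 [0.0235 0.0265]
45.0 [0.026  0.0335]
52.5 [0.027  0.0405]
60.0 [0.0275 0.0475]
67.5 [0.0275 0.0545]
75.0 [0.026  0.0615]
82.5 [0.0235 0.0685]
90.0 [0.0205 0.075 ]
```

Request:
carry_out(commands=[{"tx":0.006,"ty":0.004,"tz":0,"rx":0,"ry":0,"rz":0,"jaw":0.15},{"tx":0.0115,"ty":0.0085,"tz":0,"rx":0,"ry":0,"rz":0,"jaw":0.15},{"tx":0.016,"ty":0.014,"tz":0,"rx":0,"ry":0,"rz":0,"jaw":0.15},{"tx":0.02,"ty":0.02,"tz":0,"rx":0,"ry":0,"rz":0,"jaw":0.15}])

```text
time: 12.12
position: [0.4832, -0.0821, 0.2371]
tool_rot: [-2.372, -2.057, 0.01]
ft_force: [-7.9, -1.8, 7.1]
grip_width: 0.266
```

```bash
cat > st.py <<'E'
from h import *
import sys,json
s=ctrl.get_state();p=s["position"]
C=np.array([float(sys.argv[1]),float(sys.argv[2])])
v=p[:2]-C;r=np.linalg.norm(v);th=np.degrees(np.arctan2(v[1],v[0]));u=v/r;cw=np.array([u[1],-u[0]])
F=s["ft_force"]
print("t",round(s["time"],2),"p",p.round(4),"r",r.round(4),"th",th.round(1),"F",F.round(1),"Fcw",(F[:2]@cw).round(2),"Frad",(F[:2]@u).round(2),"w",round(s["grip_width"],3))
open("log.txt","a").write(json.dumps([s["time"],*p,*F])+"\n")
E
python3 st.py .5069 -.1317
```

```text
t 12.12 p [ 0.4832 -0.0821  0.2371] r 0.055 th 115.6 F [-7.9 -1.8  7.1] Fcw -7.92 Frad 1.83 w 0.266
```

Run:
```python
from h import *
circ(112.3,np.arange(1,13)*8)
```

```text
8 [0.0035 0.007 ]
16 [0.006 0.014]
24 [0.007  0.0215]
32 [0.0075 0.0295]
40 [0.0065 0.037 ]
48 [0.005  0.0445]
56 [0.002  0.0515]
64 [-0.0015  0.0585]
72 [-0.0065  0.0645]
80 [-0.012   0.0695]
88 [-0.018  0.074]
96 [-0.025  0.078]
```

Request:
carry_out(commands=[{"tx":0.0035,"ty":0.007,"tz":0,"rx":0,"ry":0,"rz":0,"jaw":0.15},{"tx":0.006,"ty":0.014,"tz":0,"rx":0,"ry":0,"rz":0,"jaw":0.15},{"tx":0.007,"ty":0.0215,"tz":0,"rx":0,"ry":0,"rz":0,"jaw":0.15},{"tx":0.0075,"ty":0.0295,"tz":0,"rx":0,"ry":0,"rz":0,"jaw":0.15},{"tx":0.0065,"ty":0.037,"tz":0,"rx":0,"ry":0,"rz":0,"jaw":0.15},{"tx":0.005,"ty":0.0445,"tz":0,"rx":0,"ry":0,"rz":0,"jaw":0.15},{"tx":0.002,"ty":0.0515,"tz":0,"rx":0,"ry":0,"rz":0,"jaw":0.15},{"tx":-0.0015,"ty":0.0585,"tz":0,"rx":0,"ry":0,"rz":0,"jaw":0.15},{"tx":-0.0065,"ty":0.0645,"tz":0,"rx":0,"ry":0,"rz":0,"jaw":0.15},{"tx":-0.012,"ty":0.0695,"tz":0,"rx":0,"ry":0,"rz":0,"jaw":0.15},{"tx":-0.018,"ty":0.074,"tz":0,"rx":0,"ry":0,"rz":0,"jaw":0.15},{"tx":-0.025,"ty":0.078,"tz":0,"rx":0,"ry":0,"rz":0,"jaw":0.15}])

```text
time: 13.62
position: [0.5584, -0.112, 0.2372]
tool_rot: [-2.363, -2.061, -0.001]
ft_force: [-4.2, 7.5, 5.2]
grip_width: 0.267
```

```bash
python3 st.py .5069 -.1317
python3 - <<'E'
from h import *
circ(16.3,np.arange(1,13)*8)
E
```

```text
t 13.62 p [ 0.5584 -0.112   0.2372] r 0.0552 th 20.9 F [-4.2  7.5  5.2] Fcw -8.53 Frad -1.21 w 0.267
8 [-0.007   0.0025]
16 [-0.0145  0.0045]
24 [-0.0225  0.005 ]
32 [-0.03    0.0045]
40 [-0.0375  0.003 ]
48 [-0.0445  0.    ]
56 [-0.0515 -0.0035]
64 [-0.058 -0.008]
72 [-0.0635 -0.013 ]
80 [-0.068 -0.019]
88 [-0.072 -0.026]
96 [-0.075 -0.033]
```

The crank runs smoothly at about 8 N tangential, with small radial force. Carrying on.

Request:
carry_out(commands=[{"tx":-0.007,"ty":0.0025,"tz":0,"rx":0,"ry":0,"rz":0,"jaw":0.15},{"tx":-0.0145,"ty":0.0045,"tz":0,"rx":0,"ry":0,"rz":0,"jaw":0.15},{"tx":-0.0225,"ty":0.005,"tz":0,"rx":0,"ry":0,"rz":0,"jaw":0.15},{"tx":-0.03,"ty":0.0045,"tz":0,"rx":0,"ry":0,"rz":0,"jaw":0.15},{"tx":-0.0375,"ty":0.003,"tz":0,"rx":0,"ry":0,"rz":0,"jaw":0.15},{"tx":-0.0445,"ty":0,"tz":0,"rx":0,"ry":0,"rz":0,"jaw":0.15},{"tx":-0.0515,"ty":-0.0035,"tz":0,"rx":0,"ry":0,"rz":0,"jaw":0.15},{"tx":-0.058,"ty":-0.008,"tz":0,"rx":0,"ry":0,"rz":0,"jaw":0.15},{"tx":-0.0635,"ty":-0.013,"tz":0,"rx":0,"ry":0,"rz":0,"jaw":0.15},{"tx":-0.068,"ty":-0.019,"tz":0,"rx":0,"ry":0,"rz":0,"jaw":0.15},{"tx":-0.072,"ty":-0.026,"tz":0,"rx":0,"ry":0,"rz":0,"jaw":0.15},{"tx":-0.075,"ty":-0.033,"tz":0,"rx":0,"ry":0,"rz":0,"jaw":0.15}])

```text
time: 15.12
position: [0.5191, -0.1853, 0.2374]
tool_rot: [2.367, 2.059, 0.008]
ft_force: [7.8, 0.4, -1.6]
grip_width: 0.27
```

```bash
python3 st.py .5069 -.1317
python3 - <<'E'
from h import *
circ(-79.7,np.arange(1,13)*8)
E
```

```text
t 15.12 p [ 0.5191 -0.1853  0.2374] r 0.055 th -77.2 F [ 7.8  0.4 -1.6] Fcw -7.7 Frad 1.34 w 0.27
8 [-0.002  -0.0075]
16 [-0.0025 -0.015 ]
24 [-0.0025 -0.0225]
32 [-0.001  -0.0305]
40 [ 0.001  -0.0375]
48 [ 0.0045 -0.0445]
56 [ 0.0085 -0.051 ]
64 [ 0.014  -0.0565]
72 [ 0.0195 -0.0615]
80 [ 0.026  -0.0655]
88 [ 0.033 -0.069]
96 [ 0.0405 -0.071 ]
```

Request:
carry_out(commands=[{"tx":-0.002,"ty":-0.0075,"tz":0,"rx":0,"ry":0,"rz":0,"jaw":0.15},{"tx":-0.0025,"ty":-0.015,"tz":0,"rx":0,"ry":0,"rz":0,"jaw":0.15},{"tx":-0.0025,"ty":-0.0225,"tz":0,"rx":0,"ry":0,"rz":0,"jaw":0.15},{"tx":-0.001,"ty":-0.0305,"tz":0,"rx":0,"ry":0,"rz":0,"jaw":0.15},{"tx":0.001,"ty":-0.0375,"tz":0,"rx":0,"ry":0,"rz":0,"jaw":0.15},{"tx":0.0045,"ty":-0.0445,"tz":0,"rx":0,"ry":0,"rz":0,"jaw":0.15},{"tx":0.0085,"ty":-0.051,"tz":0,"rx":0,"ry":0,"rz":0,"jaw":0.15},{"tx":0.014,"ty":-0.0565,"tz":0,"rx":0,"ry":0,"rz":0,"jaw":0.15},{"tx":0.0195,"ty":-0.0615,"tz":0,"rx":0,"ry":0,"rz":0,"jaw":0.15},{"tx":0.026,"ty":-0.0655,"tz":0,"rx":0,"ry":0,"rz":0,"jaw":0.15},{"tx":0.033,"ty":-0.069,"tz":0,"rx":0,"ry":0,"rz":0,"jaw":0.15},{"tx":0.0405,"ty":-0.071,"tz":0,"rx":0,"ry":0,"rz":0,"jaw":0.15}])

```text
time: 16.62
position: [0.4525, -0.1391, 0.2373]
tool_rot: [2.369, 2.054, -0.001]
ft_force: [4.4, -7.3, 0.1]
grip_width: 0.27
```

```bash
python3 st.py .5069 -.1317
python3 - <<'E'
from h import *
cv2.imwrite("pics/side8.png",get_image("side")[:,:,::-1])
crop("pics/side8.png",300,150,80,100,6,"pics/g1.png")
circ(-175.7,np.arange(1,13)*8)
E
```

```text
t 16.62 p [ 0.4525 -0.1391  0.2373] r 0.0549 th -172.3 F [ 4.4 -7.3  0.1] Fcw -7.78 Frad -3.36 w 0.27
8 [ 0.0075 -0.001 ]
16 [ 0.0155 -0.001 ]
24 [ 0.023 -0.   ]
32 [0.0305 0.002 ]
40 [0.0375 0.005 ]
48 [0.044 0.009]
56 [0.0495 0.014 ]
64 [0.055  0.0195]
72 [0.059 0.026]
80 [0.0625 0.033 ]
88 [0.065 0.04 ]
96 [0.0665 0.0475]
```

View pics/g1.png

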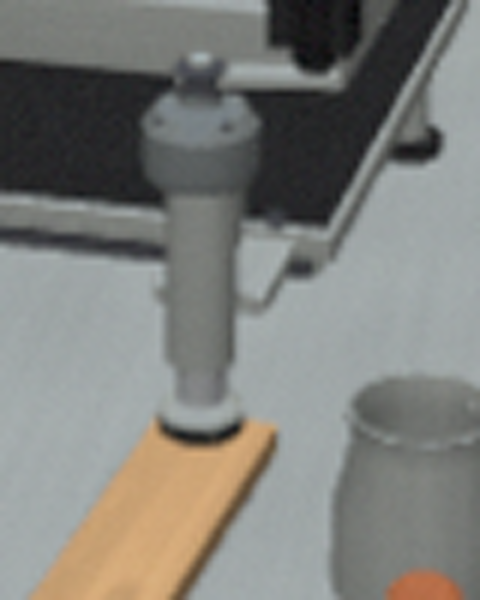

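The foot has come down about 14 mm and is centred over the wood, with about 10 mm left. From here I use shorter calls.

Request:
carry_out(commands=[{"tx":0.0075,"ty":-0.001,"tz":0,"rx":0,"ry":0,"rz":0,"jaw":0.15},{"tx":0.0155,"ty":-0.001,"tz":0,"rx":0,"ry":0,"rz":0,"jaw":0.15},{"tx":0.023,"ty":0,"tz":0,"rx":0,"ry":0,"rz":0,"jaw":0.15},{"tx":0.0305,"ty":0.002,"tz":0,"rx":0,"ry":0,"rz":0,"jaw":0.15},{"tx":0.0375,"ty":0.005,"tz":0,"rx":0,"ry":0,"rz":0,"jaw":0.15},{"tx":0.044,"ty":0.009,"tz":0,"rx":0,"ry":0,"rz":0,"jaw":0.15}])

```text
time: 17.42
position: [0.4646, -0.0966, 0.2372]
tool_rot: [2.374, 2.057, -0.01]
ft_force: [-6.0, -5.7, 6.7]
grip_width: 0.266
```

```bash
python3 st.py .5069 -.1317
python3 - <<'E'
from h import *
circ(-223.7,np.arange(1,7)*7)
E
```

```text
t 17.43 p [ 0.4646 -0.0966  0.2372] r 0.055 th 140.3 F [-6.  -5.7  6.7] Fcw -8.23 Frad 1.02 w 0.266
7 [0.005 0.004]
14 [0.01  0.009]
21 [0.014  0.0145]
28 [0.017  0.0205]
35 [0.02   0.0265]
42 [0.0215 0.033 ]
```

Request:
carry_out(commands=[{"tx":0.005,"ty":0.004,"tz":0,"rx":0,"ry":0,"rz":0,"jaw":0.15},{"tx":0.01,"ty":0.009,"tz":0,"rx":0,"ry":0,"rz":0,"jaw":0.15},{"tx":0.014,"ty":0.0145,"tz":0,"rx":0,"ry":0,"rz":0,"jaw":0.15},{"tx":0.017,"ty":0.0205,"tz":0,"rx":0,"ry":0,"rz":0,"jaw":0.15},{"tx":0.02,"ty":0.0265,"tz":0,"rx":0,"ry":0,"rz":0,"jaw":0.15},{"tx":0.0215,"ty":0.033,"tz":0,"rx":0,"ry":0,"rz":0,"jaw":0.15}])

```text
time: 18.18
position: [0.4999, -0.0771, 0.2371]
tool_rot: [-2.369, -2.058, 0.008]
ft_force: [-7.7, 1.0, 9.1]
grip_width: 0.266
```

```bash
python3 st.py .5069 -.1317
python3 - <<'E'
from h import *
circ(94.3,np.arange(1,7)*5)
E
```

```text
t 18.18 p [ 0.4999 -0.0771  0.2371] r 0.055 th 97.3 F [-7.7  1.   9.1] Fcw -7.5 Frad 1.94 w 0.266
5 [0.001  0.0045]
10 [0.001  0.0095]
15 [0.001  0.0145]
20 [0.001 0.019]
25 [-0.     0.024]
30 [-0.0015  0.0285]
```

Request:
carry_out(commands=[{"tx":0.001,"ty":0.0045,"tz":0,"rx":0,"ry":0,"rz":0,"jaw":0.15},{"tx":0.001,"ty":0.0095,"tz":0,"rx":0,"ry":0,"rz":0,"jaw":0.15},{"tx":0.001,"ty":0.0145,"tz":0,"rx":0,"ry":0,"rz":0,"jaw":0.15},{"tx":0.001,"ty":0.019,"tz":0,"rx":0,"ry":0,"rz":0,"jaw":0.15},{"tx":0,"ty":0.024,"tz":0,"rx":0,"ry":0,"rz":0,"jaw":0.15},{"tx":-0.0015,"ty":0.0285,"tz":0,"rx":0,"ry":0,"rz":0,"jaw":0.15}])

```text
time: 18.92
position: [0.5282, -0.0809, 0.2371]
tool_rot: [-2.367, -2.059, 0.005]
ft_force: [-7.5, 2.8, 7.9]
grip_width: 0.265
```

```bash
python3 st.py .5069 -.1317
python3 - <<'E'
from h import *
cv2.imwrite("pics/side9.png",get_image("side")[:,:,::-1])
crop("pics/side9.png",315,190,50,50,10,"pics/g2.png")
circ(64.3,np.arange(1,7)*5)
E
```

```text
t 18.93 p [ 0.5282 -0.0809  0.2371] r 0.0551 th 67.3 F [-7.5  2.8  7.9] Fcw -8.02 Frad -0.29 w 0.265
5 [-0.0015  0.0045]
10 [-0.0035  0.009 ]
15 [-0.006  0.013]
20 [-0.009  0.017]
25 [-0.012   0.0205]
30 [-0.0155  0.024 ]
```

View pics/g2.png

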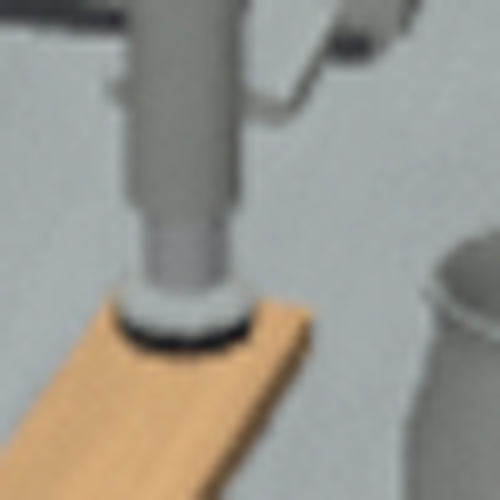

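Request:
carry_out(commands=[{"tx":-0.0015,"ty":0.0045,"tz":0,"rx":0,"ry":0,"rz":0,"jaw":0.15},{"tx":-0.0035,"ty":0.009,"tz":0,"rx":0,"ry":0,"rz":0,"jaw":0.15},{"tx":-0.006,"ty":0.013,"tz":0,"rx":0,"ry":0,"rz":0,"jaw":0.15},{"tx":-0.009,"ty":0.017,"tz":0,"rx":0,"ry":0,"rz":0,"jaw":0.15},{"tx":-0.012,"ty":0.0205,"tz":0,"rx":0,"ry":0,"rz":0,"jaw":0.15},{"tx":-0.0155,"ty":0.024,"tz":0,"rx":0,"ry":0,"rz":0,"jaw":0.15}])

```text
time: 19.73
position: [0.5503, -0.0977, 0.2372]
tool_rot: [-2.364, -2.06, 0.001]
ft_force: [-5.4, 5.8, 6.6]
grip_width: 0.268
```

```bash
python3 st.py .5069 -.1317
python3 - <<'E'
from h import *
circ(34.3,np.arange(1,7)*5)
E
```

```text
t 19.73 p [ 0.5503 -0.0977  0.2372] r 0.0552 th 38.1 F [-5.4  5.8  6.6] Fcw -7.91 Frad -0.63 w 0.268
5 [-0.0035  0.003 ]
10 [-0.0075  0.006 ]
15 [-0.012  0.008]
20 [-0.016  0.01 ]
25 [-0.0205  0.012 ]
30 [-0.0255  0.013 ]
```

Request:
carry_out(commands=[{"tx":-0.0035,"ty":0.003,"tz":0,"rx":0,"ry":0,"rz":0,"jaw":0.15},{"tx":-0.0075,"ty":0.006,"tz":0,"rx":0,"ry":0,"rz":0,"jaw":0.15},{"tx":-0.012,"ty":0.008,"tz":0,"rx":0,"ry":0,"rz":0,"jaw":0.15},{"tx":-0.016,"ty":0.01,"tz":0,"rx":0,"ry":0,"rz":0,"jaw":0.15},{"tx":-0.0205,"ty":0.012,"tz":0,"rx":0,"ry":0,"rz":0,"jaw":0.15},{"tx":-0.0255,"ty":0.013,"tz":0,"rx":0,"ry":0,"rz":0,"jaw":0.15}])

```text
time: 20.48
position: [0.5613, -0.1231, 0.2373]
tool_rot: [-2.364, -2.062, -0.005]
ft_force: [-0.6, 8.1, 4.0]
grip_width: 0.268
```

```bash
python3 st.py .5069 -.1317
python3 - <<'E'
from h import *
circ(4.3,np.arange(1,7)*5)
E
```

```text
t 20.48 p [ 0.5613 -0.1231  0.2373] r 0.0551 th 9.0 F [-0.6  8.1  4. ] Fcw -8.11 Frad 0.72 w 0.268
5 [-0.0045  0.001 ]
10 [-0.0095  0.001 ]
15 [-0.0145  0.001 ]
20 [-0.019  0.001]
25 [-0.024 -0.   ]
30 [-0.0285 -0.0015]
```

Request:
carry_out(commands=[{"tx":-0.0045,"ty":0.001,"tz":0,"rx":0,"ry":0,"rz":0,"jaw":0.15},{"tx":-0.0095,"ty":0.001,"tz":0,"rx":0,"ry":0,"rz":0,"jaw":0.15},{"tx":-0.0145,"ty":0.001,"tz":0,"rx":0,"ry":0,"rz":0,"jaw":0.15},{"tx":-0.019,"ty":0.001,"tz":0,"rx":0,"ry":0,"rz":0,"jaw":0.15},{"tx":-0.024,"ty":0,"tz":0,"rx":0,"ry":0,"rz":0,"jaw":0.15},{"tx":-0.0285,"ty":-0.0015,"tz":0,"rx":0,"ry":0,"rz":0,"jaw":0.15}])

```text
time: 21.22
position: [0.5586, -0.1506, 0.2374]
tool_rot: [-2.365, -2.066, -0.013]
ft_force: [7.4, 8.7, 0.3]
grip_width: 0.265
```

```bash
python3 st.py .5069 -.1317
python3 - <<'E'
from h import *
cv2.imwrite("pics/side10.png",get_image("side")[:,:,::-1])
crop("pics/side10.png",315,190,50,50,10,"pics/g3.png")
circ(-25.7,np.arange(1,6)*5)
E
```

```text
t 21.23 p [ 0.5586 -0.1506  0.2374] r 0.055 th -20.1 F [7.4 8.7 0.3] Fcw -10.73 Frad 4.0 w 0.265
5 [-0.0045 -0.0015]
10 [-0.009  -0.0035]
15 [-0.013 -0.006]
20 [-0.017 -0.009]
25 [-0.0205 -0.012 ]
```

View pics/g3.png

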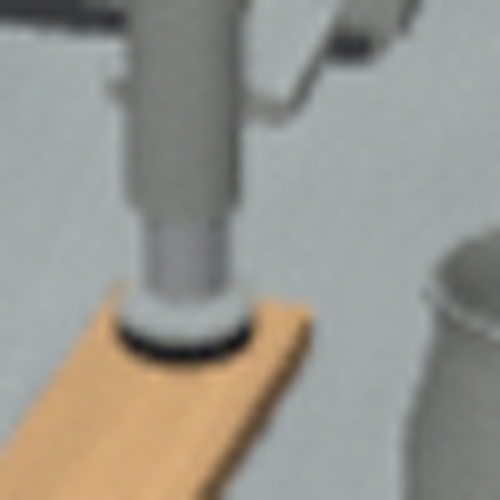

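The tangential load has risen to 10.7 N (free: 8.0 N), so the foot has met the block. I wind a little further, slowly.

Request:
carry_out(commands=[{"tx":-0.0025,"ty":-0.001,"tz":0,"rx":0,"ry":0,"rz":0,"jaw":0.15},{"tx":-0.0045,"ty":-0.0015,"tz":0,"rx":0,"ry":0,"rz":0,"jaw":0.15},{"tx":-0.0065,"ty":-0.0025,"tz":0,"rx":0,"ry":0,"rz":0,"jaw":0.15}])

```text
time: 21.65
position: [0.5559, -0.1566, 0.2375]
tool_rot: [-2.366, -2.066, -0.015]
ft_force: [9.0, 8.4, -1.3]
grip_width: 0.262
```

```bash
python3 st.py .5069 -.1317
python3 - <<'E'
from h import *
circ(-32.9,[2.5,5,7.5,10])
E
```

```text
t 21.65 p [ 0.5559 -0.1566  0.2375] r 0.055 th -27.0 F [ 9.   8.4 -1.3] Fcw -11.6 Frad 4.22 w 0.262
2.5 [-0.002 -0.001]
5 [-0.0045 -0.002 ]
7.5 [-0.0065 -0.0035]
10 [-0.0085 -0.005 ]
```

Request:
carry_out(commands=[{"tx":-0.002,"ty":-0.001,"tz":0,"rx":0,"ry":0,"rz":0,"jaw":0.15},{"tx":-0.0035,"ty":-0.0015,"tz":0,"rx":0,"ry":0,"rz":0,"jaw":0.15},{"tx":-0.005,"ty":-0.0025,"tz":0,"rx":0,"ry":0,"rz":0,"jaw":0.15}])

```text
time: 22.02
position: [0.5532, -0.1613, 0.2375]
tool_rot: [2.366, 2.066, 0.016]
ft_force: [9.8, 6.4, -1.2]
grip_width: 0.272
```

```bash
python3 st.py .5069 -.1317
```

```text
t 22.02 p [ 0.5532 -0.1613  0.2375] r 0.055 th -32.6 F [ 9.8  6.4 -1.2] Fcw -10.65 Frad 4.83 w 0.272
```

```bash
python3 - <<'E'
from h import *
cv2.imwrite("pics/side11.png",get_image("side")[:,:,::-1])
crop("pics/side11.png",290,100,110,140,4,"pics/g4.png")
E
python3 st.py .5069 -.1317;python3 - <<'E'
from h import *
cv2.imwrite("pics/top11.png",get_image("top")[:,:,::-1])
E
python3 st.py .5069 -.1317
```

```text
t 22.07 p [ 0.553  -0.1616  0.2375] r 0.055 th -33.0 F [10.1  7.  -1.2] Fcw -11.39 Frad 4.64 w 0.27
t 22.12 p [ 0.553  -0.1617  0.2375] r 0.055 th -33.0 F [ 9.7  7.  -0.9] Fcw -11.21 Frad 4.33 w 0.267
```

View pics/g4.png

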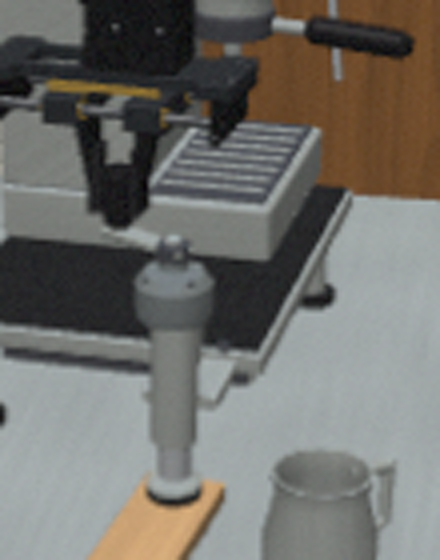

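The load is firm: about +3.5 N over free drag, bounded between +3 and +6.5 N by the angle since contact. I ease the arm's wind-up off the knob, open and rise.

Request:
carry_out(commands=[{"tx":0.0015,"ty":0.0018,"tz":0,"rx":0,"ry":0,"rz":0,"jaw":0.15},{"tx":0.003,"ty":0.0035,"tz":0,"rx":0,"ry":0,"rz":0,"jaw":0.15},{"tx":0.003,"ty":0.0035,"tz":0,"rx":0,"ry":0,"rz":0,"jaw":0.15}])

```text
time: 22.5
position: [0.5533, -0.1616, 0.2372]
tool_rot: [-2.367, -2.062, -0.003]
ft_force: [0.6, 5.3, 5.0]
grip_width: 0.266
```

```bash
python3 st.py .5069 -.1317
```

```text
t 22.5 p [ 0.5533 -0.1616  0.2372] r 0.0552 th -32.8 F [0.6 5.3 5. ] Fcw -4.75 Frad -2.38 w 0.266
```

Request:
carry_out(commands=[{"tx":0.0015,"ty":0,"tz":0,"rx":0,"ry":0,"rz":0,"jaw":0.15},{"tx":0.0015,"ty":0,"tz":0,"rx":0,"ry":0,"rz":0,"jaw":0.6},{"tx":0.0015,"ty":0,"tz":0,"rx":0,"ry":0,"rz":0,"jaw":0.6},{"tx":0.0015,"ty":0,"tz":0,"rx":0,"ry":0,"rz":0,"jaw":0.6},{"tx":0.0015,"ty":0,"tz":-0.02,"rx":0,"ry":0,"rz":0,"jaw":0.6},{"tx":0.0015,"ty":0,"tz":-0.06,"rx":0,"ry":0,"rz":0,"jaw":0.6},{"tx":0.0015,"ty":0,"tz":-0.11,"rx":0,"ry":0,"rz":0,"jaw":0.6},{"tx":0.02,"ty":-0.01,"tz":-0.14,"rx":0,"ry":0,"rz":0,"jaw":0.6},{"tx":0.07,"ty":-0.02,"tz":-0.15,"rx":0,"ry":0,"rz":0,"jaw":0.6},{"tx":0.12,"ty":-0.03,"tz":-0.15,"rx":0,"ry":0,"rz":0,"jaw":0.6},{"tx":0.17,"ty":-0.03,"tz":-0.15,"rx":0,"ry":0,"rz":0,"jaw":0.6}])

```text
time: 23.88
position: [0.5468, 0.0097, 0.3889]
tool_rot: [2.37, 2.058, 0.001]
ft_force: [-0.0, -0.3, 0.2]
grip_width: 0.599
```

Request:
carry_out(commands=[{"tx":0.05,"ty":0,"tz":0,"rx":0,"ry":0,"rz":0,"jaw":0.6},{"tx":0.1,"ty":0,"tz":0,"rx":0,"ry":0,"rz":0,"jaw":0.6},{"tx":0.15,"ty":0,"tz":0,"rx":0,"ry":0,"rz":0,"jaw":0.6},{"tx":0.2,"ty":0,"tz":0,"rx":0,"ry":0,"rz":0,"jaw":0.6},{"tx":0.2,"ty":0,"tz":0,"rx":0,"ry":0,"rz":0,"jaw":0.6}])

```text
time: 24.5
position: [0.5733, 0.2118, 0.3877]
tool_rot: [-2.36, -2.069, -0.003]
ft_force: [0.6, -0.1, 0.5]
grip_width: 0.601
```

Run:
```python
from h import *
for n in("side","top"): cv2.imwrite(f"pics/{n}12.png",get_image(n)[:,:,::-1])
plan([])
crop("pics/side12.png",290,130,110,120,5,"pics/i1.png")
crop("pics/top12.png",340,190,160,120,5,"pics/i2.png")
print(proj("side",[[.5069+.055*np.cos(np.radians(t)),-.1317+.055*np.sin(np.radians(t)),.271] for t in(-33,-25,-15)]))
```

```text
t 24.6 p [0.575  0.2065 0.3876] yaxis -8.0 z [ 0.001 -0.    -1.   ] w 0.6 F [ 0.2 -0.6 -0. ] q7 -0.72
[[319.73053289 141.47403579]
 [318.0163865  142.19715183]
 [316.27726402 143.20841469]]
```

View pics/i1.png

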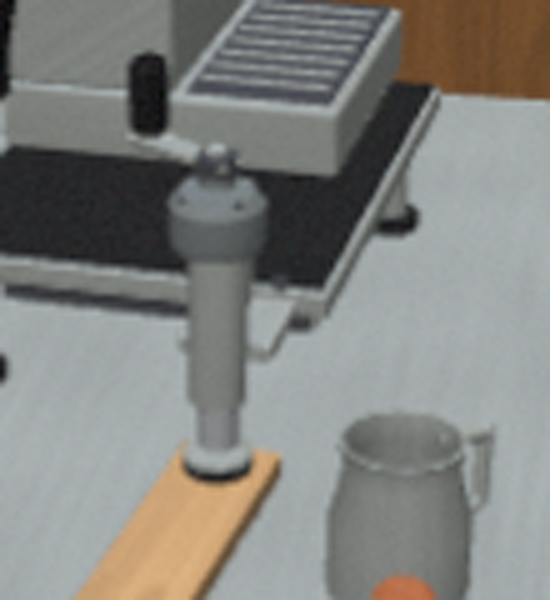

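View pics/i2.png

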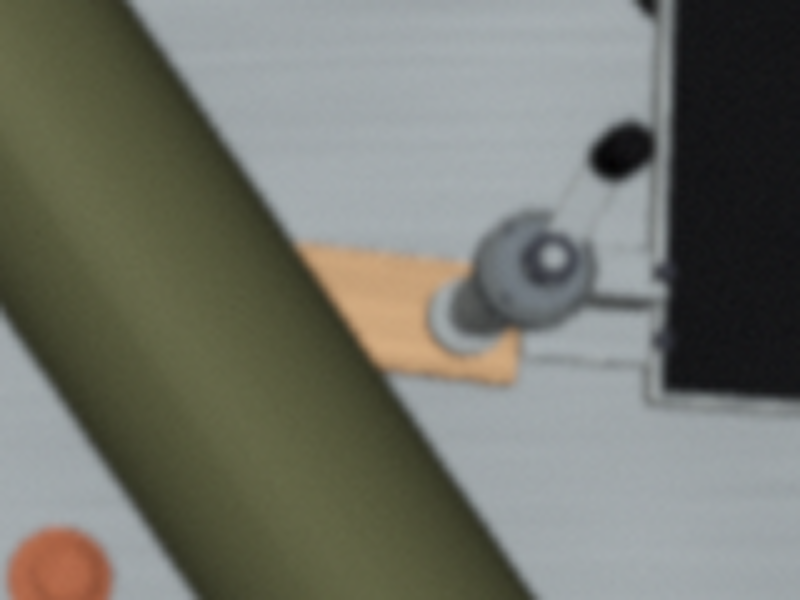

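View pics/side12.png

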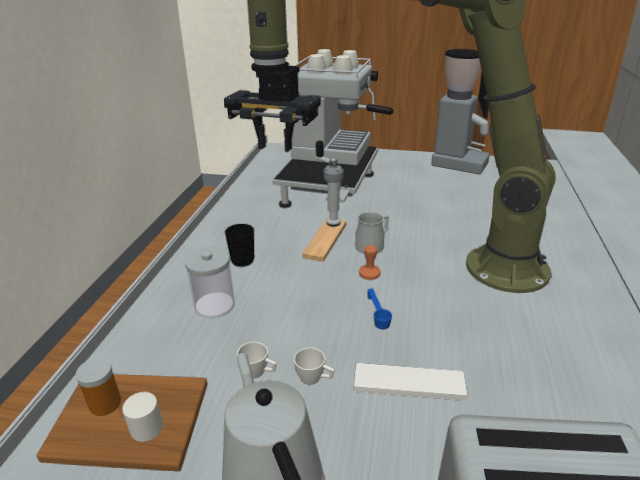

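The knob top is at (319.6,142) in the side picture, matching the angle where I left it. The whole foot sits on the wood and the other items look unmoved. Handing in.

```bash
python3 -c "
from bench import ctrl
print(ctrl.close_job())"
```

```text
the job is handed in; nothing more can be done
None
```

I placed the beech block flat under the jack's foot, let go of it, and wound the crank clockwise about 535° until the foot bore firmly on the wood. Then I released the knob and moved the arm away. The job was handed in at about 25 s of the 72 s allowed.

- **Foot on the wood:** my measurements put the foot's edge about 9–12 mm inside the block's end and about 9 mm inside its sides. The last pictures show the whole foot on the wood.
- **Crank load:** it ran free at about 8 N, then rose to 10.7 N and 11.6 N while winding. That is 2.7 to 3.6 N above free drag, below the 10 N that would start lifting the stand.
- **One reading disagreed:** the last reading while winding was 10.65 N where I expected about 12 N. Two readings at rest just after it gave 11.2 to 11.4 N. The angle turned since contact points to about 4 N above free, and at most 6.5 N. I did not wind further to settle it.
- **After letting go:** the knob stayed at the angle where I left it. The block stayed in place and the other things on the counter look unmoved in the side view.

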